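# Blow-dry the washed mill beakers and pack them in the tote

## Robot

A 7-joint arm with a two-finger parallel gripper is mounted at the origin on the work surface. World frame = base frame: x ahead of the robot, y to its left, z up, the work surface at z = 0. Lengths are in mm, angles in rad, forces in N, time in s.
With the tool pointing down it reaches from about 400 to 875 mm from the base axis. Payload 4.4 kg.
Tool frame: the origin (TCP) lies on the centre line of the jaws, within the pads' length; the fingertips stand 25 mm ahead of it and the grasp point (between the pads) lies 6 mm ahead of it; z points along the fingers, x is the direction in which the jaws open and shut, and the axes are right-handed (so a half turn about z gives the same grasp; the last joint's range is limited). The gripper opens to 85 mm and grips with 20 to 120 N. Pads are 22 mm wide; open, the fingers measure 114 mm over their backs; the gripper's body (76 mm by 85 mm) begins 54 mm behind the grasp point. The pads swing forward as they close: fully open they stand 13 mm farther back than shut.
Start: joints at [1.218, 0.628, 0.038, 1.517, -0.027, 0.996, -0.02], TCP at [183.902, -623.456, 256.313] pointing down, gripper open.
Joint ranges: [-3.06, 3.06], [-0.37, 2.12], [-1.25, 1.32], [0.18, 2.47], [-1.1, 4.24], [0.23, 1.98], [-2.94, 2.94]. Speed limits (rad/s): [2.57, 2.57, 3.14, 3.14, 3.14, 3.14, 3.14].

## Interface

Orientations are given as [roll, pitch, yaw] about the fixed x, y, z axes, in that order (R = Rz(yaw) Ry(pitch) Rx(roll)).
In Python, from cell import ctrl, cams gives the robot as it stands. The module is installed in compiled form; this text tells all that it offers.
- The arm moves only by the tool step_arm, never from a script. Its arguments are lists of equal length, an entry for each row: "linear": the shift along the tool's x, y, z in mm, a list of three; "yaw": the turn about the tool's z in rad; "gripper": the opening, from -1 (shut) to 1 (fully open). A call has 1 to 8 rows; each row is the pose to reach, as a shift and turn from the pose commanded when the call began, along the tool's axes at that moment; what a row does not reach only later rows make up. A row lasts 1/12 s, in which the tool goes at most 41.7 mm and 7.16 degrees, less where a joint would pass 70% of its speed; a pose out of reach is approached as far as the arm can. A call with a gripper value outside its range is refused whole. The fingers move at their own pace and stop on an object; the grip force is fixed at half the most. Time passes only in rows, so rows that repeat a pose let the fingers close. It gives the time, the measured TCP pose, the force and the opening at its end, in the units of the state.
- ctrl.read_state(): the state, without advancing time (a new reading comes with each control period).
- cams.get_image(name): name is "scene" or "top" or "wrist"; returns a dict with "frame" (384x512x3 uint8, red, green, blue), "depth" (384x512 float32, mm along the optical axis (not along the pixel's ray), 0 where there is no reading), "intrinsics" (3x3 intrinsics, pixels), "k1" (the pictures are not rectified: a ray, as slopes to the right and down, at radius r is drawn at 1 + k1 r^2 times it, then the intrinsics apply), "cam_to_world" (4x4, takes a point from camera to world coordinates). Camera axes: x right, y down, z forward; pixel columns grow to the right and rows downward; lengths in mm; the calibration is good to about 2 mm. A picture is of the moment at which its call begins.
- ctrl.finish_job(): hands the job in, once; it reports no verdict.
Trained networks look in the newest picture that a camera, given by its name, has taken for a name from the list of things; names that differ only in an ending like _2 or _b are one class to them, and where a whole thing is asked for, a point or a joint stands for the part that bears it (a point fixed in the world has none). Each returns a list of dicts, best first, with "conf" (0 to 1); they miss things now and then, are a little off and sometimes report something else, mostly with a low value. They report only what shows in the picture. A call takes as long as a camera call. They do not tell look-alikes from the thing itself.
- cams.regions_of(camera, name): "pixels" (384x512 bool, what is visible of it) and "pixel" ([column, row] in pixels, amid what is visible of it).
The state is a dict: "clock": time; "qpos": joint angles; "qd": joint speeds; "tau": joint torques, N m; "eef_pos": TCP position; "tool_rot": TCP orientation; "force": force on the tool from outside, world axes, zero at the start; "torque": the same for the moment, N m; "width": finger opening in mm.
Only numpy, scipy, OpenCV 4.12 (cv2) and the standard library are available. Lean on these libraries where they do the work, as an engineer would, in place of code of your own. Each camera call takes 0.05 s, during which the arm holds its last target.

## Task

Stand every washed amber beaker from the white draining tray mouth-down in the ring seats of the blow-off station, then squeeze the docked air gun's trigger: first only to its pressure point, keeping that low flow for about a second, then past it into full flow for about two seconds, and let go. After that, stand all the dry beakers, still mouth-down, on the floor of the grey tote. Leave the spare beaker, the screw cap, the wash bottle and the brush where they are.

Things in the scene. Friction and masses are not known exactly. Their poses are not given: they have to be found in the camera images.
- beaker0: washed mill beaker, one of four alike; 3 or 4 are there (None: absent). At first mouth-down on the draining tray. Amber cup 52 mm across, 54 mm tall, with a black hub 34 mm across on top, 67 mm tall in all, 50 to 100 g. Grip the round amber wall 15 to 50 mm above the mouth. Origin: centre of the mouth rim, its lowest point; z points up through the hub
- beaker1: washed mill beaker, one of four alike; 3 or 4 are there (None: absent). At first mouth-down on the draining tray. Amber cup 52 mm across, 54 mm tall, with a black hub 34 mm across on top, 67 mm tall in all, 50 to 100 g. Grip the round amber wall 15 to 50 mm above the mouth. Origin: centre of the mouth rim, its lowest point; z points up through the hub
- beaker2: washed mill beaker, one of four alike; 3 or 4 are there (None: absent). At first mouth-down on the draining tray. Amber cup 52 mm across, 54 mm tall, with a black hub 34 mm across on top, 67 mm tall in all, 50 to 100 g. Grip the round amber wall 15 to 50 mm above the mouth. Origin: centre of the mouth rim, its lowest point; z points up through the hub
- beaker3: washed mill beaker, one of four alike; 3 or 4 are there (None: absent). At first mouth-down on the draining tray. Amber cup 52 mm across, 54 mm tall, with a black hub 34 mm across on top, 67 mm tall in all, 50 to 100 g. Grip the round amber wall 15 to 50 mm above the mouth. Origin: centre of the mouth rim, its lowest point; z points up through the hub
- tray: fixed ivory-white draining tray, 240 mm (its x) by 215 mm (its y), lip 14 mm high; the inner floor lies 6 mm above the table. Origin: centre of its underside, on the table. It and the tote lie left and right of the station, either way round
- tote: fixed grey open tote, outside 260 mm (its x) by 190 mm (its y) by 45 mm high, walls 5 mm, inner floor 5 mm above the table; room for four beakers standing (two by two: 100 mm apart along x and 66 mm along y leaves finger room at both ends along x). Origin: centre of its underside, on the table
- station: fixed blow-off station: white base, steel deck 345 mm (x, away from the robot) by 285 mm (y), top 20 mm up. Four white ring seats in a row along y; 75 mm in +x of the row an air gun lies on its side, barrel along y (130 mm in -y to 52 mm in +y), 25 mm thick, top 82 mm up; 245 mm in +x a regulator 117 mm tall. Origin: on the table, below the middle of the row
- seat0 (a point): centre of ring seat 0 of 4 (counted from the station's -y end, 66 mm apart), on the deck on which the beaker's mouth comes to stand, 20 mm above the table. Ring: 58 mm inside, 65 mm outside, 8 mm high above the deck, with a brass jet in the middle, flush
- seat1 (a point): centre of ring seat 1 of 4 (counted from the station's -y end, 66 mm apart), on the deck on which the beaker's mouth comes to stand, 20 mm above the table. Ring: 58 mm inside, 65 mm outside, 8 mm high above the deck, with a brass jet in the middle, flush
- seat2 (a point): centre of ring seat 2 of 4 (counted from the station's -y end, 66 mm apart), on the deck on which the beaker's mouth comes to stand, 20 mm above the table. Ring: 58 mm inside, 65 mm outside, 8 mm high above the deck, with a brass jet in the middle, flush
- seat3 (a point): centre of ring seat 3 of 4 (counted from the station's -y end, 66 mm apart), on the deck on which the beaker's mouth comes to stand, 20 mm above the table. Ring: 58 mm inside, 65 mm outside, 8 mm high above the deck, with a brass jet in the middle, flush
- grip_back (a point): point on the flat back (+y side) of the gun's fixed black grip, opposite the trigger, 65 mm above the table; axes as the station's. The grip is a bar along x, 26 mm wide (y), 30 mm tall (50 to 80 mm above the table), from 60 mm in -x to 40 mm in +x of this point; free on both sides for fingers from above
- trigger_face (a point): squeezing point on the outer (-y) face of the orange trigger, 65 mm above the table, 45 mm from its upright pin. Lever 62 mm long, 7 mm thick, 18 mm tall; its free end swings in +y to the grip. Width over trigger_face and grip_back (station's y): 50 mm at rest, 41 mm at the pressure point, 35 mm fully in; only the trigger side moves. Axes turn with the lever; the station's at rest
- trigger (a joint): first stage of the trigger, rad: 0 at rest, 0.18 at the pressure point and beyond; a soft spring, 1.5 N at the start to 3.5 N at the squeezing point. From about 0.13 on it gives low flow; springs back by itself
- full_stage (a joint): second stage of the trigger, rad: stays 0 until the squeeze at the squeezing point exceeds about 9 N (the pressure point), then moves on with a stiffer spring to 0.14 at about 15 N, the end stop. Full flow above 0.10, still low flow below 0.05. Springs back by itself
- spare: bystander: assembled amber beaker standing mouth-UP, black insert and blade inside, 52 mm across, 58 mm tall, not to be dried. Origin: centre of its underside
- cap: bystander: black screw cap, 58 mm across, 14 mm high, lying flat. Origin: centre of its underside
- wash_bottle: bystander: white wash bottle with blue top and bent spout, 72 mm across, 195 mm tall. Origin: centre of its underside
- brush: bystander: bottle brush lying flat, 260 mm long along its x, 28 mm thick. Origin: on the table, near its middle
Mind the look-alikes: they are no part of the job. Leave any turquoise look-alike of the beaker2 alone. Leave any blue look-alike of the beaker1 alone.

How it is judged:
By the outcome, as a careful person would: the job done as asked, in the order asked, and still so for the second after the job is handed in, with the robot touching nothing.
Of beaker0, beaker1, beaker2, beaker3 only 3 to 4 are there at a start; the rules pass over those that are not, and their reading is None.
At some moment in a run one of beaker0, beaker1, beaker2, beaker3 may be knocked a few centimetres aside while the robot is not near it.
It also fails if it takes over 210 s, if anything falls off the work surface, if the arm or the gripper's body presses on something with over 40 N, if the wrist force passes 120 N, or if a joint passes its speed limit or range.

## Working session

There is one attempt and no reset: what is moved stays moved. The work goes in short steps, Python scripts to look and compute and a tool call to move; the robot and the scene stay as the last step left them, time stands still between calls to the robot, and variables do not carry over. Pictures are saved under pics/ and viewed, and the job is handed in when it is done.

Besides the shell and the picture viewer there is one more tool, called after "Emit:" by a JSON object that holds its "op" and its "data". step_arm: Moves the arm, as the interface text tells. Its arguments: {"type":"object","properties":{"linear":{"type":"array"},"yaw":{"type":"array"},"gripper":{"type":"array"}},"required":["linear","yaw","gripper"]}

```bash
mkdir -p pics
cat > h.py <<'E'
import numpy as np,cv2
from cell import ctrl,cams
def save(im,name):cv2.imwrite('pics/'+name+'.png',cv2.cvtColor(im['frame'],cv2.COLOR_RGB2BGR))
def rays(im,uv):
    K=np.array(im['intrinsics']);uv=np.atleast_2d(uv).astype(float)
    d=(uv-[K[0,2],K[1,2]])/[K[0,0],K[1,1]]
    u=d.copy()
    for _ in range(20):u=d/(1+im['k1']*(u**2).sum(1,keepdims=True))
    return u
def onplane(im,uv,z):
    u=rays(im,uv);T=np.array(im['cam_to_world'])
    d=np.c_[u,np.ones(len(u))]@T[:3,:3].T;o=T[:3,3]
    return o+d*((z-o[2])/d[:,2])[:,None]
def pts(im,uv):
    uv=np.atleast_2d(uv);z=im['depth'][uv[:,1].astype(int),uv[:,0].astype(int)]
    u=rays(im,uv);T=np.array(im['cam_to_world'])
    p=np.c_[u*z[:,None],z]@T[:3,:3].T+T[:3,3]
    return p[z>0]
def cloud(im,mask):
    v,u=np.nonzero(mask);return pts(im,np.c_[u,v])
E
python3 - <<'E'
from h import *
s=ctrl.read_state();print(s)
for c in ['scene','top','wrist']:
    im=cams.get_image(c);save(im,c+'0');print(c,np.round(im['cam_to_world'],2).tolist(),im['k1'],im['intrinsics'])
E
```

```text
{'clock': 0.0, 'qpos': array([ 1.21817679,  0.62934126,  0.03847901,  1.51837947, -0.02702078,
        0.99630904, -0.01999182]), 'qd': array([ 0.00065162, -0.00016919,  0.00226734, -0.00019196,  0.00231502,
       -0.00105415, -0.00116788]), 'tau': array([ 3.74409547e-04, -5.63401794e+01,  1.22629378e+00, -1.93443149e+01,
        1.10343058e-02,  1.05555952e-02, -1.96609670e-05]), 'eef_pos': array([ 183.73417542, -622.87992418,  255.38921592]), 'tool_rot': array([ 3.14156288e+00,  1.91786104e-03, -1.28401019e+00]), 'force': array([ 0.73916435, -0.21820983,  0.02227963]), 'torque': array([0.00396746, 0.0179929 , 0.03245611]), 'width': 85.854550510928}
scene [[-0.89, 0.25, -0.39, 940.17], [0.47, 0.46, -0.76, 760.38], [-0.01, -0.86, -0.52, 628.56], [0.0, 0.0, 0.0, 1.0]] -0.07828773779749676 [[354.78909958   0.         258.19865828]
 [  0.         354.78909958 182.32494598]
 [  0.           0.           1.        ]]
top [[-0.04, -0.98, 0.21, 287.51], [-1.0, 0.04, -0.01, -20.42], [-0.0, -0.21, -0.98, 1186.87], [0.0, 0.0, 0.0, 1.0]] -0.11203257990928256 [[446.03879814   0.         250.70430775]
 [  0.         446.03879814 192.12720297]
 [  0.           0.           1.        ]]
wrist [[0.28, -0.91, -0.3, 259.44], [-0.96, -0.27, -0.08, -599.67], [-0.0, 0.31, -0.95, 374.74], [0.0, 0.0, 0.0, 1.0]] 0.011894251474499047 [[266.11364427   0.         255.59156181]
 [  0.         266.11364427 191.932724  ]
 [  0.           0.           1.        ]]
```

View pics/top0.png

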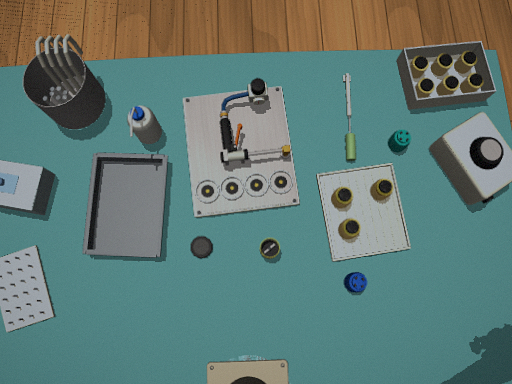

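View pics/scene0.png

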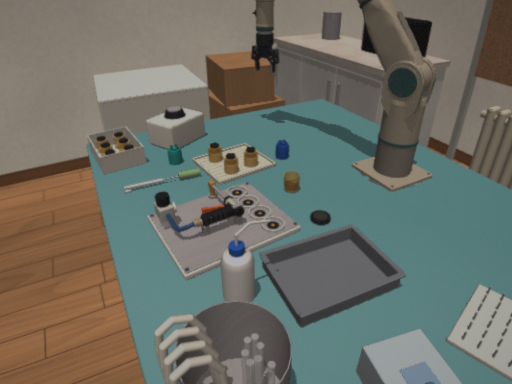

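View pics/wrist0.png

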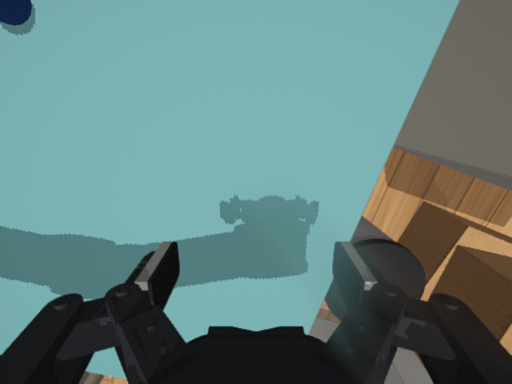

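The top view shows three washed beakers on the tray, at (343,196), (384,187) and (350,228). The station is in the middle and the tote is on the left. Next I'll measure positions.

Run:
```python
from h import *
im=cams.get_image('top')
f=im['frame']
for n in ['beaker0','seat0','station','tray','tote','trigger','grip_back','trigger_face','spare','cap','wash_bottle','brush']:
    try:
        for r in cams.regions_of('top',n)[:8]:
            m=r['pixels'];P=cloud(im,m)
            print(n,round(r['conf'],2),np.round(r['pixel']),m.sum(),np.round(np.median(P,0)),np.round(P.min(0)),np.round(P.max(0)))
            if n in('station','tray','tote'):
                c=cv2.findContours(m.astype('uint8'),0,2)[0];c=max(c,key=cv2.contourArea)
                b=cv2.boxPoints(cv2.minAreaRect(c)); print(b.round().tolist())
                z={'station':20,'tray':14,'tote':45}[n]
                w=onplane(im,c[:,0],z)[:,:2].astype('float32'); print(cv2.minAreaRect(w))
    except Exception as e: print(n,e)
cv2.imwrite('pics/topz.png',cv2.cvtColor(cv2.resize(f[80:280,170:430],None,fx=3,fy=3,interpolation=cv2.INTER_CUBIC),4))
```

```text
beaker0 0.84 [382. 190.] 410 [ 523. -369.   62.] [ 502. -402.    4.] [ 554. -351.   77.]
beaker0 0.84 [357. 282.] 360 [ 289. -280.   57.] [ 266. -310.    5.] [ 312. -262.   70.]
beaker0 0.79 [341. 195.] 410 [ 506. -263.   61.] [ 485. -307.    1.] [ 548. -242.   77.]
beaker0 0.72 [399. 138.] 403 [ 658. -434.   54.] [ 640. -468.   -4.] [ 707. -416.   71.]
beaker0 0.71 [347. 227.] 385 [ 424. -275.   62.] [ 402. -317.    4.] [ 452. -256.   77.]
seat0 0.86 [239. 152.] 12671 [644.  -3.  20.] [ 476. -157.   -4.] [869. 153. 122.]
station 0.67 [241. 150.] 12795 [644.  -3.  20.] [ 476. -159.   -5.] [869. 159. 122.]
[[175.0, 90.0], [281.0, 74.0], [300.0, 204.0], [194.0, 220.0]]
((673.2106323242188, 0.4725799560546875), (381.45257568359375, 288.3214111328125), 4.862932205200195)
tray 0.95 [363. 216.] 5627 [ 466. -333.    7.] [ 348. -446.   -1.] [ 605. -210.   61.]
[[316.0, 174.0], [394.0, 160.0], [410.0, 247.0], [332.0, 262.0]]
((476.5760498046875, -326.96234130859375), (238.36758422851562, 215.82054138183594), 7.166481971740723)
tray 0.33 [125. 205.] 7974 [516. 311.   6.] [371. 192.  -5.] [674.
[... 797 characters left out ...]
 [654. -10.  13.] [715.  12.  80.]
grip_back 0.97 [240. 151.] 12680 [644.  -3.  20.] [ 476. -154.   -2.] [869. 153. 122.]
grip_back 0.74 [348. 227.] 392 [ 426. -276.   62.] [ 403. -319.    4.] [ 461. -256.   77.]
trigger_face 0.49 [237. 129.] 72 [689.  -0.  73.] [655. -10.  59.] [711.   8.  79.]
spare 0.9 [269. 248.] 352 [387. -70.  26.] [ 360. -101.   -2.] [417. -44.  63.]
spare 0.47 [236. 131.] 79 [689.   1.  73.] [655.  -9.  16.] [715.   9.  79.]
cap 0.88 [201. 247.] 371 [396. 108.  14.] [369.  81.  -0.] [423. 137.  21.]
wash_bottle 0.57 [146. 127.] 996 [707. 241. 110.] [651. 214.  -4.] [807. 317. 200.]
brush 0.56 [350. 137.] 503 [ 686. -312.   21.] [ 617. -332.   -4.] [ 886. -294.   33.]
```

View pics/topz.png

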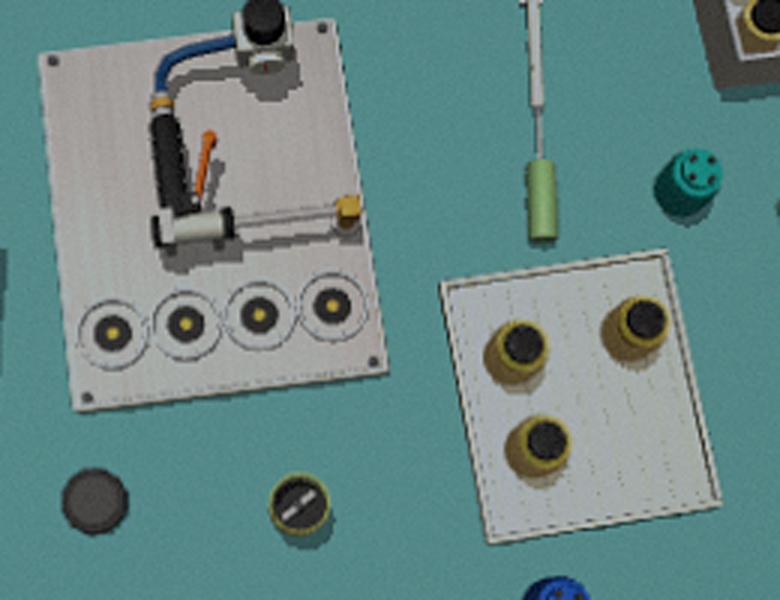

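```bash
cat >> h.py <<'E'
def hubs(im,regs,z,thr=60):
    out=[]
    for r in regs:
        m=r['pixels'];m2=cv2.dilate(m.astype('uint8'),np.ones((3,3)))>0
        P=np.zeros(m.shape);T=np.array(im['cam_to_world'])
        dk=m2&(im['frame'].max(2)<thr)
        n,l,st,ce=cv2.connectedComponentsWithStats(dk.astype('uint8'))
        if n<2: out.append(None);continue
        k=1+np.argmax(st[1:,4]);c=ce[k]
        out.append((c,st[k],onplane(im,c,z)[0]))
    return out
E
python3 - <<'E'
from h import *
im=cams.get_image('top')
f=im['frame'].astype(int)
R=[r for r in cams.regions_of('top','beaker0')]
for r,h in zip(R,hubs(im,R,73)): print(r['pixel'],h)
z=np.array([(112,333),(186,324),(260,315),(333,306)])
uv=(z+.5)/3-.5+[170,80]
# refine brass (yellow) centroids
U=[]
for u in uv:
    v,uu=np.mgrid[int(u[1])-4:int(u[1])+6,int(u[0])-4:int(u[0])+6]
    w=np.clip(np.minimum(f[v,uu,0],f[v,uu,1])-f[v,uu,2]-15,0,None); U.append([(w*uu).sum()/w.sum(),(w*v).sum()/w.sum()])
U=np.array(U);print(U,uv)
S=onplane(im,U,20);print(S)
d=S[0]-S[3];print('yaw',np.arctan2(-d[0],d[1]),np.linalg.norm(d)/3,S.mean(0))
m=(f[...,0]>150)&(f[...,1]<130)&(f[...,2]<80)
m[:80]=0;m[160:]=0;m[:,:170]=0;m[:,300:]=0
P=cloud(im,m);print(P.round())
E
```

```text
[353.6, 280.9] (array([347.95238095, 282.77777778]), array([345, 273,  10,  19,  63], dtype=int32), array([ 287.6985953, -259.831529 ,   73.       ]))
[380.3, 187.8] (array([384.60655738, 186.2704918 ]), array([379, 180,  12,  13, 122], dtype=int32), array([ 528.07856103, -375.03128087,   73.        ]))
[401.3, 140.1] (array([394.88513514, 144.92567568]), array([388, 133,  19,  19, 148], dtype=int32), array([ 638.99411096, -414.62037285,   73.        ]))
[347.2, 224.1] (array([351.67460317, 226.64285714]), array([346, 221,  13,  12, 126], dtype=int32), array([ 426.87209624, -279.99978502,   73.        ]))
[341.8, 198.3] (array([344.112, 194.44 ]), array([338, 189,  13,  12, 125], dtype=int32), array([ 510.56869974, -267.31167751,   73.        ]))
[349.7, 136.1] (array([350.69230769, 159.53846154]), array([347, 159,   8,   2,  13], dtype=int32), array([ 602.74683912, -292.38199238,   73.        ]))
[[207.10165184 190.59720457]
 [231.52770781 187.50377834]
 [256.00524246 184.51114024]
 [280.39494681 181.50664894]] [[207.         190.66666667]
 [231.66666667 187.66666667]
 [256.33333333
[... 638 characters left out ...]
  76.]
 [ 704.   -7.   76.]
 [ 703.   -1.   73.]
 [ 703.   -4.   73.]
 [ 701.   -1.   71.]
 [ 701.   -4.   70.]
 [ 696.   -1.   76.]
 [ 695.   -4.   79.]
 [ 694.   -1.   73.]
 [ 691.    2.   75.]
 [ 691.   -1.   75.]
 [ 688.    2.   77.]
 [ 689.   -1.   71.]
 [ 686.    2.   74.]
 [ 685.   -1.   76.]
 [ 683.    2.   73.]
 [ 682.   -1.   76.]
 [ 681.    2.   71.]
 [ 678.    2.   74.]
 [ 676.    5.   71.]
 [ 675.    2.   72.]
 [ 672.    5.   75.]
 [ 672.    2.   73.]
 [ 669.    5.   74.]
 [ 667.    5.   73.]
 [ 664.    8.   73.]
 [ 664.    5.   72.]
 [ 662.    8.   73.]
 [ 661.    5.   75.]
 [ 657.    5.   78.]
 [ 643. -133.   73.]
 [ 641. -117.   70.]
 [ 639. -133.   75.]
 [ 634. -132.   75.]]
```

```bash
cat >> h.py <<'E'
def go(x,y,z,yaw=None):
    s=ctrl.read_state();p=s['eef_pos'];t=s['tool_rot'][2]
    d=np.array([x,y,z])-p;c,sn=np.cos(t),np.sin(t)
    if yaw is None: yaw=t
    print('pose',p.round(1),'yaw',round(t,4),'w',round(s['width'],1),'F',s['force'].round(1),'t',round(s['clock'],2),'q7',s['qpos'][6].round(2))
    print(' shift',np.round([d[0]*c+d[1]*sn,d[0]*sn-d[1]*c,-d[2]],1).tolist(),'yaw',round((yaw-t+np.pi)%(2*np.pi)-np.pi,3),'(tool z flip; yaw sign = world:-)')
E
python3 -c "
from h import *
go(427,-280,180,0.089)"
```

```text
pose [ 183.9 -623.5  256.3] yaw -1.284 w 85.2 F [-0.3 -0.6 -0.1] t 0.9 q7 -0.02
 shift [-260.7, -330.3, 76.3] yaw 1.373 (tool z flip; yaw sign = world:-)
```

Emit:
{"op": "step_arm", "data": {"linear": [[-260.7,-330.3,36],[-260.7,-330.3,36],[-260.7,-330.3,36],[-260.7,-330.3,36],[-260.7,-330.3,36],[-260.7,-330.3,36],[-260.7,-330.3,36],[-260.7,-330.3,36]], "yaw": [-1.373,-1.373,-1.373,-1.373,-1.373,-1.373,-1.373,-1.373], "gripper": [0.65,0.65,0.65,0.65,0.65,0.65,0.65,0.65]}}

```text
clock: 1.57
eef_pos: [376.6, -350.8, 228.1]
tool_rot: [3.141, -0.001, -0.278]
force: [0.4, 0.5, 0.6]
width: 70.5
```

```bash
python3 -c "
from h import *
go(427,-280,200,0.089)"
```

```text
pose [ 376.6 -350.8  228.1] yaw -0.2782 w 70.5 F [0.4 0.5 0.6] t 1.57 q7 0.25
 shift [29.0, -81.9, 28.1] yaw 0.367 (tool z flip; yaw sign = world:-)
```

Emit:
{"op": "step_arm", "data": {"linear": [[29,-81.9,28],[29,-81.9,28],[29,-81.9,28],[29,-81.9,28],[29,-81.9,28]], "yaw": [-0.367,-0.367,-0.367,-0.367,-0.367], "gripper": [0.65,0.65,0.65,0.65,0.65]}}

```text
clock: 1.98
eef_pos: [426.4, -282.2, 199.9]
tool_rot: [3.141, 0.001, 0.08]
force: [-0.3, -1.2, 0.1]
width: 70.4
```

Run:
```python
from h import *
im=cams.get_image('wrist');save(im,'w1')
R=cams.regions_of('wrist','beaker0')
for r,h in zip(R,hubs(im,R,73)): print(r['pixel'],r['conf'],h and h[2], h and h[1])
go(427,-280,120,.089)
```

```text
[338.4, 173.8] 0.97 [ 510.14599973 -264.56521226   73.        ] [327 166  35  32 749]
[258.5, 178.8] 0.86 None None
[333.5, 239.9] 0.72 None None
[126.8, 171.7] 0.63 [ 282.36740459 -290.12649111   73.        ] [103 186   7   7  31]
[428.8, 286.3] 0.6 [ 629.32182916 -382.28289783   73.        ] [430 291   6   5   7]
[422.6, 31.0] 0.44 [ 538.94273696 -124.19397487   73.        ] [396   0  35  32 733]
pose [ 425.5 -283.9  200.2] yaw 0.0771 w 70.4 F [-0.4  0.1  0.4] t 2.08 q7 0.35
 shift [1.8, -3.8, 80.2] yaw 0.012 (tool z flip; yaw sign = world:-)
```

View pics/w1.png

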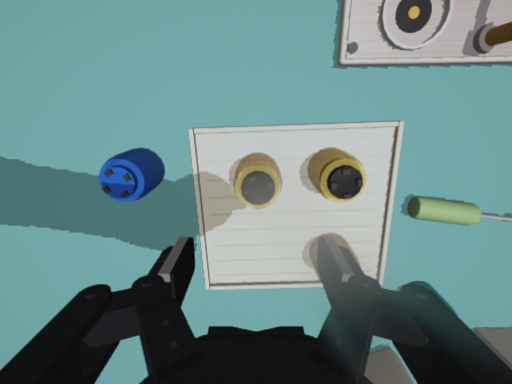

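Run:
```python
from h import *
im=cams.get_image('wrist')
f=im['frame'].astype(int)
sat=f.max(2)-f.min(2)
m=(sat<40)&(f.max(2)<125);m[:165]=0;m[215:]=0;m[:,:236]=0;m[:,285:]=0
n,l,st,ce=cv2.connectedComponentsWithStats(m.astype('uint8'));k=1+np.argmax(st[1:,4])
print(st[k],ce[k],onplane(im,ce[k],73))
for i in range(3):
    go(427,-280,120,.089); cams.get_image('top')
```

```text
[242 169  34  34 899] [258.50611791 185.26918799] [[ 427.85347631 -276.59185863   73.        ]]
pose [ 425.5 -284.   200.2] yaw 0.0773 w 70.7 F [-0.3 -0.1 -0.2] t 2.13 q7 0.35
 shift [1.8, -3.9, 80.2] yaw 0.012 (tool z flip; yaw sign = world:-)
pose [ 425.6 -283.8  200.3] yaw 0.0778 w 70.4 F [ 0.   0.6 -0.3] t 2.18 q7 0.35
 shift [1.7, -3.7, 80.3] yaw 0.011 (tool z flip; yaw sign = world:-)
pose [ 425.8 -283.6  200.3] yaw 0.0786 w 70.5 F [-0.3  0.4  0.7] t 2.23 q7 0.35
 shift [1.5, -3.5, 80.3] yaw 0.01 (tool z flip; yaw sign = world:-)
```

Run:
```python
from h import *
im=cams.get_image('wrist')
f=im['frame'].astype(int)
w=(f[...,0]-f[...,2]>50)&(f[...,1]-f[...,2]>40);w[40:]=0;w[:,:390]=0;w[:,440:]=0
v,u=np.nonzero(w);print(len(u),u.mean(),v.mean(),onplane(im,[u.mean(),v.mean()],20))
go(427.5,-278.5,47,.089)
```

```text
113 413.98230088495575 10.15929203539823 [[ 564.66358294 -104.91809284   20.        ]]
pose [ 426.  -283.   200.2] yaw 0.0801 w 70.7 F [ 0.8 -0.3 -0.7] t 2.33 q7 0.35
 shift [1.8, -4.3, 153.2] yaw 0.009 (tool z flip; yaw sign = world:-)
```

Emit:
{"op": "step_arm", "data": {"linear": [[1.5,-3,40],[1.5,-3,70],[1.5,-3,90],[1.5,-3,90],[1.5,-3,90],[1.5,-3,90]], "yaw": [-0.005,-0.005,-0.005,-0.005,-0.005,-0.005], "gripper": [0.65,0.65,0.65,0.65,0.65,0.65]}}

```text
clock: 2.83
eef_pos: [428.5, -279.3, 111.0]
tool_rot: [3.141, -0.002, 0.087]
force: [0.9, -0.7, 0.0]
width: 70.3
```

Run:
```python
from h import *
go(427.5,-278.5,47,.089)
im=cams.get_image('wrist');save(im,'w2')
```

```text
pose [ 428.5 -279.3  111. ] yaw 0.0874 w 70.3 F [ 0.9 -0.7  0. ] t 2.83 q7 0.27
 shift [-0.9, -0.9, 64.0] yaw 0.002 (tool z flip; yaw sign = world:-)
```

View pics/w2.png

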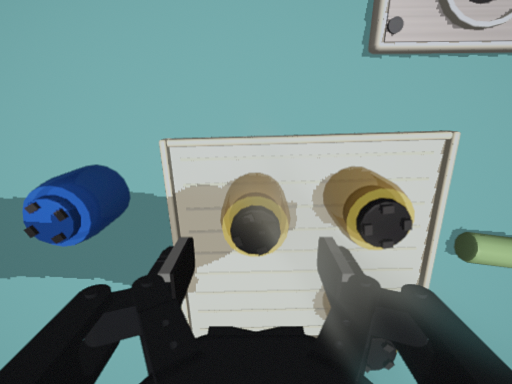

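Emit:
{"op": "step_arm", "data": {"linear": [[-0.9,-0.9,35],[-0.9,-0.9,63],[-0.9,-0.9,63],[-0.9,-0.9,63],[-0.9,-0.9,63],[-0.9,-0.9,63],[-0.9,-0.9,63],[-0.9,-0.9,63]], "yaw": [0,0,0,0,0,0,0,0], "gripper": [0.65,0.65,0.65,0.65,0,0,0,0]}}

```text
clock: 3.55
eef_pos: [428.1, -278.7, 49.2]
tool_rot: [3.139, -0.003, 0.088]
force: [-0.3, 1.3, 6.9]
width: 50.8
```

Run:
```python
from h import *
go(427.5,-278.5,160,.089)
```

```text
pose [ 428.1 -278.7   49.2] yaw 0.0878 w 50.8 F [-0.3  1.3  6.9] t 3.55 q7 0.23
 shift [-0.6, -0.2, -110.8] yaw 0.001 (tool z flip; yaw sign = world:-)
```

Emit:
{"op": "step_arm", "data": {"linear": [[0,0,-40],[0,0,-80],[0,0,-111],[40,0,-111],[80,0,-111],[80,0,-111],[80,0,-111],[80,0,-111]], "yaw": [0,0,0,0,0,0,0,0], "gripper": [0,0,0,0,0,0,0,0]}}

```text
clock: 4.22
eef_pos: [505.9, -270.9, 158.6]
tool_rot: [3.141, 0.0, 0.088]
force: [-0.7, 0.8, -1.4]
width: 50.6
```

Run:
```python
from h import *
go(552.3,24.3,160,.089)
im=cams.get_image('wrist');save(im,'w3')
```

```text
pose [ 505.9 -270.9  158.6] yaw 0.0882 w 50.6 F [-0.7  0.8 -1.4] t 4.22 q7 0.25
 shift [72.2, -290.0, -1.4] yaw 0.001 (tool z flip; yaw sign = world:-)
```

View pics/w3.png

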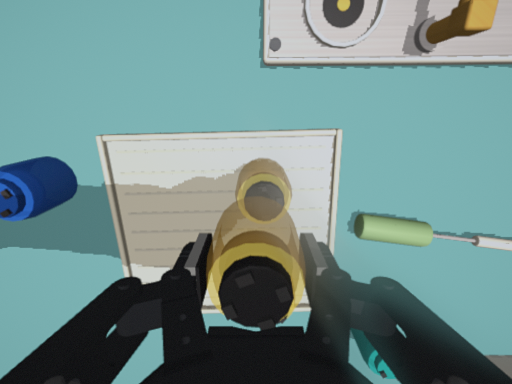

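Emit:
{"op": "step_arm", "data": {"linear": [[72,-290,0],[72,-290,0],[72,-290,0],[72,-290,0],[72,-290,0],[72,-290,0],[72,-290,0],[72,-290,0]], "yaw": [0,0,0,0,0,0,0,0], "gripper": [0,0,0,0,0,0,0,0]}}

```text
clock: 4.93
eef_pos: [552.9, 33.6, 158.7]
tool_rot: [-3.136, -0.003, 0.098]
force: [-0.0, 2.3, -0.7]
width: 50.8
```

Emit:
{"op": "step_arm", "data": {"linear": [[0,0,0],[0,0,0],[0,0,0]], "yaw": [0,0,0], "gripper": [0,0,0]}}

```text
clock: 5.18
eef_pos: [551.9, 21.8, 157.8]
tool_rot: [3.14, 0.001, 0.085]
force: [-0.2, -1.1, -2.0]
width: 50.6
```

Run:
```python
from h import *
go(552.3,24.3,70,.089)
im=cams.get_image('wrist');save(im,'w4')
f=im['frame'].astype(int)
w=(f[...,0]-f[...,2]>50)&(f[...,1]-f[...,2]>40)
n,l,st,ce=cv2.connectedComponentsWithStats(w.astype('uint8'))
for k in range(1,n):
    if st[k,4]>20: print(st[k],onplane(im,ce[k],20)[0].round(1))
```

```text
pose [551.9  21.8 157.8] yaw 0.0852 w 50.6 F [-0.2 -1.1 -2. ] t 5.18 q7 -0.25
 shift [0.6, -2.5, 87.8] yaw 0.004 (tool z flip; yaw sign = world:-)
[250 112  11  12 103] [545.5  91.2  20. ]
[252 182   9   9  61] [552.2  25.2  20. ]
[484 193  16  24 239] [794.3  25.8  20. ]
[382 229  61  26 521] [726.5 -22.5  20. ]
[ 89 231  34  29 124] [400.4 -48.8  20. ]
[ 207  230   98   86 2987] [554.9 -62.7  20. ]
[ 45 244  64  55 504] [359.4 -89.5  20. ]
```

View pics/w4.png

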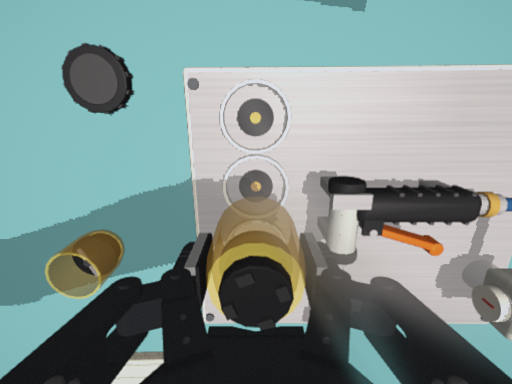

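Emit:
{"op": "step_arm", "data": {"linear": [[0.5,-2.2,30],[0.5,-2.2,55],[0.5,-2.2,70],[0.5,-2.2,70],[0.5,-2.2,70],[0.5,-2.2,70]], "yaw": [0,0,0,0,0,0], "gripper": [0,0,0,0,0,0]}}

```text
clock: 5.73
eef_pos: [553.7, 25.5, 88.8]
tool_rot: [3.141, -0.001, 0.086]
force: [0.2, -0.1, -0.7]
width: 50.6
```

Run:
```python
from h import *
go(552.3,24.3,64,.089)
```

```text
pose [553.7  25.5  88.8] yaw 0.0862 w 50.6 F [ 0.2 -0.1 -0.7] t 5.73 q7 -0.3
 shift [-1.5, 1.1, 24.8] yaw 0.003 (tool z flip; yaw sign = world:-)
```

Emit:
{"op": "step_arm", "data": {"linear": [[-1.4,1,10],[-1.4,1,19],[-1.4,1,24.5],[-1.4,1,24.5],[-1.4,1,24.5],[-1.4,1,24.5]], "yaw": [0,0,0,0,0,0], "gripper": [0,0,0,0,0,0]}}

```text
clock: 6.23
eef_pos: [551.6, 25.4, 63.1]
tool_rot: [3.142, 0.0, 0.088]
force: [-0.4, -0.7, -0.2]
width: 50.9
```

Run:
```python
from h import *
go(552.3,24.3,63,.089)
im=cams.get_image('wrist');save(im,'w5')
```

```text
pose [551.6  25.4  63.1] yaw 0.0881 w 50.9 F [-0.4 -0.7 -0.2] t 6.23 q7 -0.31
 shift [0.5, 1.2, 0.1] yaw 0.001 (tool z flip; yaw sign = world:-)
```

View pics/w5.png

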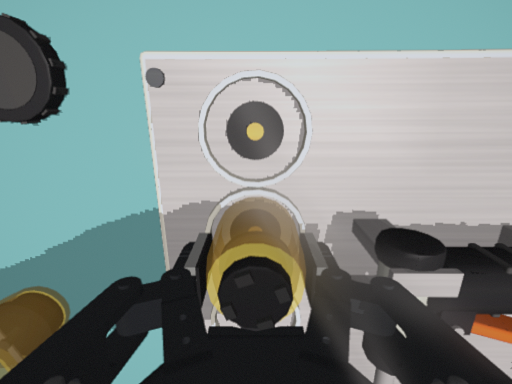

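Emit:
{"op": "step_arm", "data": {"linear": [[0,0,0.5],[0,0,0.5],[0,0,0.5],[0,0,-20],[0,0,-60],[0,0,-100],[0,0,-110],[0,0,-110]], "yaw": [0,0,0,0,0,0,0,0], "gripper": [0.6,0.6,0.6,0.6,0.65,0.65,0.65,0.65]}}

```text
clock: 6.95
eef_pos: [554.2, 25.7, 177.0]
tool_rot: [3.142, -0.008, 0.088]
force: [-0.1, -0.3, -1.4]
width: 70.2
```

Run:
```python
from h import *
im=cams.get_image('wrist');save(im,'w6')
im=cams.get_image('top')
R=cams.regions_of('top','beaker0')
for z in(73,87):
  for r,h in zip(R,hubs(im,R,z)): print(z,r['pixel'],h and h[2].round(1), h and h[1])
go(510.8,-266,170,.089)
```

```text
73 [397.1, 139.5] [ 638.2 -414.3   73. ] [388 135  19  17 138]
73 [354.7, 282.4] [ 285.6 -260.3   73. ] [345 273  10  19  38]
73 [381.9, 187.8] [ 527.9 -375.1   73. ] [379 181  12  12 121]
73 [339.5, 196.0] [ 510.5 -267.3   73. ] [338 189  13  12 123]
73 [201.3, 248.2] [388.4  98.9  73. ] [191 237  21  21 146]
73 [253.7, 127.9] [817.5 -58.   73. ] [251  79  14  16 184]
87 [397.1, 139.5] [ 633.8 -409.4   87. ] [388 135  19  17 138]
87 [354.7, 282.4] [ 285.6 -257.2   87. ] [345 273  10  19  38]
87 [381.9, 187.8] [ 524.9 -370.6   87. ] [379 181  12  12 121]
87 [339.5, 196.0] [ 507.7 -264.2   87. ] [338 189  13  12 123]
87 [201.3, 248.2] [387.1  97.4  87. ] [191 237  21  21 146]
87 [253.7, 127.9] [810.8 -57.6  87. ] [251  79  14  16 184]
pose [551.   25.1 172.5] yaw 0.0878 w 70.6 F [ 0.5  0.2 -0.2] t 7.1 q7 -0.25
 shift [-65.5, 286.5, 2.5] yaw 0.001 (tool z flip; yaw sign = world:-)
```

View pics/w6.png

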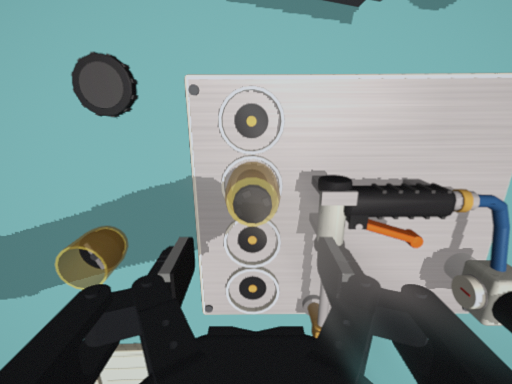

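Emit:
{"op": "step_arm", "data": {"linear": [[-65.5,286.5,2.5],[-65.5,286.5,2.5],[-65.5,286.5,2.5],[-65.5,286.5,2.5],[-65.5,286.5,2.5],[-65.5,286.5,2.5],[-65.5,286.5,2.5],[-65.5,286.5,2.5]], "yaw": [0,0,0,0,0,0,0,0], "gripper": [0.65,0.65,0.65,0.65,0.65,0.65,0.65,0.65]}}

```text
clock: 7.77
eef_pos: [507.2, -276.5, 168.3]
tool_rot: [3.137, 0.006, 0.075]
force: [-0.7, -1.5, -0.3]
width: 70.4
```

Emit:
{"op": "step_arm", "data": {"linear": [[0,0,20],[0,0,45],[0,0,60],[0,0,60],[0,0,60],[0,0,60]], "yaw": [0,0,0,0,0,0], "gripper": [0.65,0.65,0.65,0.65,0.65,0.65]}}

```text
clock: 8.27
eef_pos: [511.8, -265.4, 110.8]
tool_rot: [-3.141, 0.0, 0.088]
force: [-0.0, 0.4, -0.6]
width: 70.6
```

Run:
```python
from h import *
go(510.8,-265.8,49,.089)
im=cams.get_image('wrist');save(im,'w7')
```

```text
pose [ 511.8 -265.4  110.8] yaw 0.0884 w 70.6 F [-0.   0.4 -0.6] t 8.27 q7 0.22
 shift [-1.1, 0.3, 61.8] yaw 0.001 (tool z flip; yaw sign = world:-)
```

View pics/w7.png

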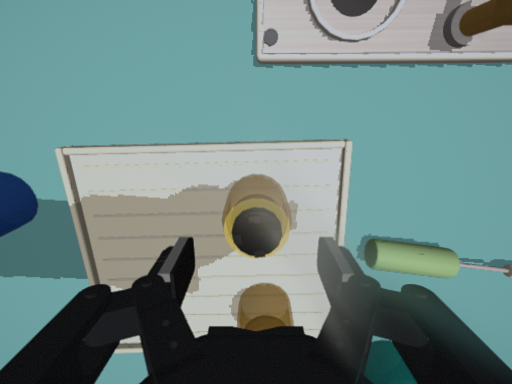

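Emit:
{"op": "step_arm", "data": {"linear": [[-1,0.3,35],[-1,0.3,61.8],[-1,0.3,61.8],[-1,0.3,61.8],[-1,0.3,61.8],[-1,0.3,61.8],[-1,0.3,61.8],[-1,0.3,61.8]], "yaw": [0,0,0,0,0,0,0,0], "gripper": [0.65,0.65,0.65,0.65,0,0,0,0]}}

```text
clock: 8.98
eef_pos: [512.3, -266.7, 51.4]
tool_rot: [3.14, -0.004, 0.088]
force: [-0.1, 0.8, 6.9]
width: 50.8
```

Emit:
{"op": "step_arm", "data": {"linear": [[0,0,-40],[0,0,-80],[0,-30,-110],[0,-60,-110]], "yaw": [0,0,0,0], "gripper": [0,0,0,0]}}

```text
clock: 9.32
eef_pos: [509.3, -209.1, 165.6]
tool_rot: [3.135, -0.012, 0.083]
force: [1.4, 1.5, -1.2]
width: 50.4
```

Run:
```python
from h import *
go(558.1,-41.6,158,.089)
```

```text
pose [ 509.3 -209.1  165.6] yaw 0.083 w 50.4 F [ 1.4  1.5 -1.2] t 9.32 q7 0.14
 shift [62.6, -162.9, 7.6] yaw 0.006 (tool z flip; yaw sign = world:-)
```

Emit:
{"op": "step_arm", "data": {"linear": [[62,-163,0],[62,-163,0],[62,-163,0],[62,-163,0],[62,-163,0],[62,-163,0],[62,-163,0],[62,-163,0]], "yaw": [0,0,0,0,0,0,0,0], "gripper": [0,0,0,0,0,0,0,0]}}

```text
clock: 9.98
eef_pos: [552.6, -40.4, 159.5]
tool_rot: [3.14, 0.0, 0.086]
force: [0.3, 1.0, -0.4]
width: 50.7
```

Run:
```python
from h import *
go(558.1,-41.6,90,.089)
```

```text
pose [552.6 -40.4 159.5] yaw 0.086 w 50.7 F [ 0.3  1.  -0.4] t 9.98 q7 -0.15
 shift [5.4, 1.7, 69.5] yaw 0.003 (tool z flip; yaw sign = world:-)
```

Emit:
{"op": "step_arm", "data": {"linear": [[5,1.7,25],[5,1.7,50],[5,1.7,69.5],[5,1.7,69.5],[5,1.7,69.5],[5,1.7,69.5],[5,1.7,69.5]], "yaw": [0,0,0,0,0,0,0], "gripper": [0,0,0,0,0,0,0]}}

```text
clock: 10.57
eef_pos: [558.9, -40.5, 91.1]
tool_rot: [3.141, -0.003, 0.087]
force: [-0.2, -1.2, -0.5]
width: 50.9
```

Run:
```python
from h import *
im=cams.get_image('wrist');save(im,'w8')
go(558.1,-41.6,65.4,.089)
```

```text
pose [558.9 -40.3  91.1] yaw 0.0871 w 50.4 F [ 0.7 -0.8 -0.3] t 10.62 q7 -0.19
 shift [-0.9, 1.2, 25.7] yaw 0.002 (tool z flip; yaw sign = world:-)
```

View pics/w8.png

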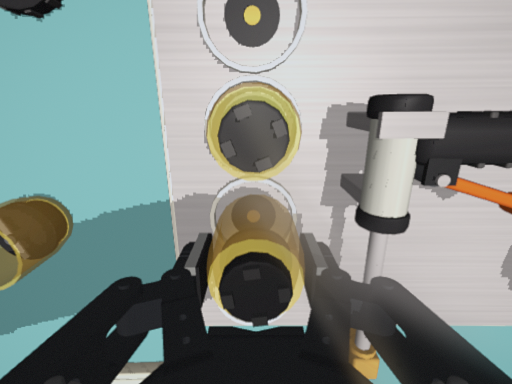

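Emit:
{"op": "step_arm", "data": {"linear": [[-0.8,1,10],[-0.8,1,19],[-0.8,1,25.5],[-0.8,1,25.5],[-0.8,1,25.5],[-0.8,1,25.5]], "yaw": [0,0,0,0,0,0], "gripper": [0,0,0,0,0,0]}}

```text
clock: 11.12
eef_pos: [557.1, -41.1, 64.3]
tool_rot: [3.141, 0.0, 0.088]
force: [-2.0, -0.3, 7.8]
width: 50.6
```

Run:
```python
from h import *
im=cams.get_image('wrist');save(im,'w9')
go(558.1,-41.6,65.4,.089)
```

```text
pose [557.1 -41.1  64.3] yaw 0.088 w 50.3 F [-2.  -1.2  8.5] t 11.17 q7 -0.2
 shift [0.9, 0.6, -1.1] yaw 0.001 (tool z flip; yaw sign = world:-)
```

View pics/w9.png

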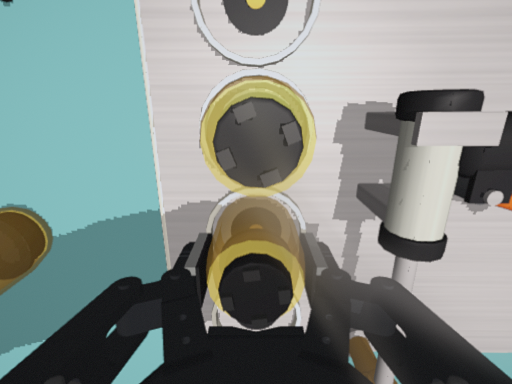

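Emit:
{"op": "step_arm", "data": {"linear": [[0,0,-0.5],[0,0,-0.5],[0,0,-0.5],[0,0,-20],[0,0,-60],[0,0,-100],[0,0,-110],[0,0,-110]], "yaw": [0,0,0,0,0,0,0,0], "gripper": [0.6,0.6,0.6,0.6,0.65,0.65,0.65,0.65]}}

```text
clock: 11.83
eef_pos: [559.6, -40.8, 177.3]
tool_rot: [3.141, -0.007, 0.088]
force: [0.8, -0.6, 0.0]
width: 70.5
```

Run:
```python
from h import *
im=cams.get_image('top');save(im,'t2')
R=cams.regions_of('top','beaker0')
for r,h in zip(R,hubs(im,R,73)): print(r['pixel'],h and h[2].round(1), h and h[1])
go(528.5,-373.3,170,.089)
```

```text
[228.4, 183.0] [553.3  22.1  73. ] [225 177  13  12 111]
[382.6, 191.5] [ 528.1 -375.    73. ] [379 180  12  13 122]
[397.3, 141.2] [ 638.2 -414.4   73. ] [388 134  19  18 137]
pose [557.  -41.  173.8] yaw 0.0878 w 70.5 F [-0.7 -0.3 -1.1] t 11.93 q7 -0.14
 shift [-57.5, 328.5, 3.8] yaw 0.001 (tool z flip; yaw sign = world:-)
```

View pics/t2.png

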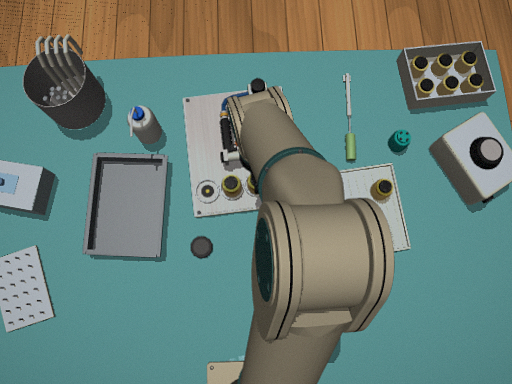

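Emit:
{"op": "step_arm", "data": {"linear": [[-57.5,328.5,3.8],[-57.5,328.5,3.8],[-57.5,328.5,3.8],[-57.5,328.5,3.8],[-57.5,328.5,3.8],[-57.5,328.5,3.8],[-57.5,328.5,3.8],[-57.5,328.5,3.8]], "yaw": [0,0,0,0,0,0,0,0], "gripper": [0.65,0.65,0.65,0.65,0.65,0.65,0.65,0.65]}}

```text
clock: 12.6
eef_pos: [527.1, -374.3, 167.6]
tool_rot: [-3.139, 0.003, 0.088]
force: [1.2, 0.3, 0.3]
width: 70.8
```

Emit:
{"op": "step_arm", "data": {"linear": [[0,0,20],[0,0,45],[0,0,60],[0,0,60],[0,0,60],[0,0,60],[0,0,60]], "yaw": [0,0,0,0,0,0,0], "gripper": [0.65,0.65,0.65,0.65,0.65,0.65,0.65]}}

```text
clock: 13.18
eef_pos: [529.6, -372.9, 111.1]
tool_rot: [3.141, -0.001, 0.089]
force: [-0.2, 0.8, 0.3]
width: 70.5
```

Run:
```python
from h import *
go(528.5,-373.3,49,.089)
im=cams.get_image('wrist');save(im,'w10')
```

```text
pose [ 529.6 -372.9  111.1] yaw 0.0885 w 70.5 F [-0.2  0.8  0.3] t 13.18 q7 0.39
 shift [-1.2, 0.3, 62.1] yaw 0.0 (tool z flip; yaw sign = world:-)
```

View pics/w10.png

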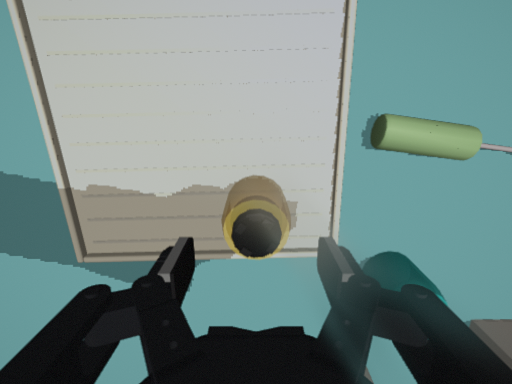

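Emit:
{"op": "step_arm", "data": {"linear": [[-1,0.3,35],[-1,0.3,61.5],[-1,0.3,61.5],[-1,0.3,61.5],[-1,0.3,61.5],[-1,0.3,61.5],[-1,0.3,61.5],[-1,0.3,61.5]], "yaw": [0,0,0,0,0,0,0,0], "gripper": [0.65,0.65,0.65,0.65,0,0,0,0]}}

```text
clock: 13.9
eef_pos: [529.6, -374.2, 51.4]
tool_rot: [3.139, -0.004, 0.088]
force: [-0.2, 0.4, 6.8]
width: 50.5
```

Emit:
{"op": "step_arm", "data": {"linear": [[0,0,-40],[0,0,-80],[0,0,-110],[0,-30,-110],[0,-60,-110]], "yaw": [0,0,0,0,0], "gripper": [0,0,0,0,0]}}

```text
clock: 14.32
eef_pos: [523.8, -316.0, 162.3]
tool_rot: [3.137, -0.006, 0.083]
force: [0.2, 1.0, -0.6]
width: 50.8
```

Run:
```python
from h import *
go(563.9,-107.5,158,.089)
```

```text
pose [ 523.8 -316.   162.3] yaw 0.0834 w 50.8 F [ 0.2  1.  -0.6] t 14.32 q7 0.32
 shift [57.3, -204.5, 4.3] yaw 0.006 (tool z flip; yaw sign = world:-)
```

Emit:
{"op": "step_arm", "data": {"linear": [[60,-204.5,3],[60,-204.5,3],[60,-204.5,3],[60,-204.5,3],[60,-204.5,3],[60,-204.5,3],[60,-204.5,3],[60,-204.5,3]], "yaw": [0,0,0,0,0,0,0,0], "gripper": [0,0,0,0,0,0,0,0]}}

```text
clock: 14.98
eef_pos: [564.7, -104.5, 156.5]
tool_rot: [3.141, -0.001, 0.089]
force: [-0.1, -1.3, -0.2]
width: 50.5
```

Run:
```python
from h import *
go(563.9,-107.5,90,.089)
```

```text
pose [ 564.7 -104.5  156.5] yaw 0.0894 w 50.5 F [-0.1 -1.3 -0.2] t 14.98 q7 -0.03
 shift [-1.0, 2.9, 66.5] yaw -0.0 (tool z flip; yaw sign = world:-)
```

Emit:
{"op": "step_arm", "data": {"linear": [[-1,2.5,25],[-1,2.5,50],[-1,2.5,66.5],[-1,2.5,66.5],[-1,2.5,66.5],[-1,2.5,66.5],[-1,2.5,66.5]], "yaw": [0,0,0,0,0,0,0], "gripper": [0,0,0,0,0,0,0]}}

```text
clock: 15.57
eef_pos: [564.6, -108.1, 90.7]
tool_rot: [3.141, -0.002, 0.087]
force: [0.2, 0.1, 0.0]
width: 50.4
```

Run:
```python
from h import *
im=cams.get_image('wrist');save(im,'w11')
go(563.9,-107.5,65.4,.089)
```

```text
pose [ 564.6 -107.8   90.7] yaw 0.0872 w 50.4 F [-0.1  0.3  0.2] t 15.62 q7 -0.07
 shift [-0.6, -0.4, 25.3] yaw 0.002 (tool z flip; yaw sign = world:-)
```

View pics/w11.png

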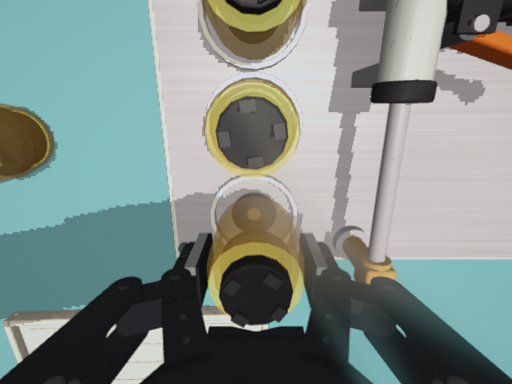

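Emit:
{"op": "step_arm", "data": {"linear": [[-0.6,-0.4,10],[-0.6,-0.4,19],[-0.6,-0.4,25],[-0.6,-0.4,25],[-0.6,-0.4,25],[-0.6,-0.4,25]], "yaw": [0,0,0,0,0,0], "gripper": [0,0,0,0,0,0]}}

```text
clock: 16.12
eef_pos: [562.7, -106.8, 64.2]
tool_rot: [3.141, 0.001, 0.088]
force: [-1.5, 0.7, 6.4]
width: 50.7
```

Run:
```python
from h import *
im=cams.get_image('wrist');save(im,'w12')
go(563.9,-107.5,65.4,.089)
```

```text
pose [ 562.7 -106.8   64.2] yaw 0.0883 w 50.9 F [-2.6  0.3  6. ] t 16.17 q7 -0.08
 shift [1.1, 0.8, -1.2] yaw 0.001 (tool z flip; yaw sign = world:-)
```

View pics/w12.png

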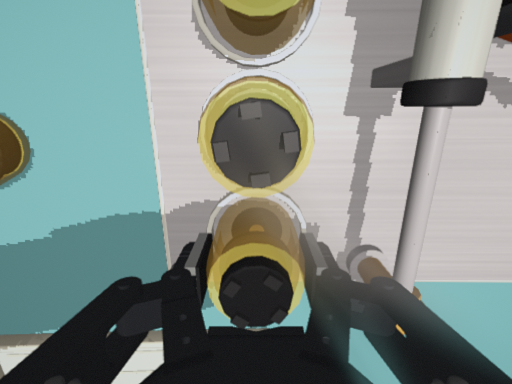

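Seated, with 6 N on the deck at the expected height. I'll release it, rise, and go over to the trigger with the jaw along the station's y.

Emit:
{"op": "step_arm", "data": {"linear": [[0,0,-0.5],[0,0,-0.5],[0,0,-0.5],[0,0,-20],[0,0,-60],[0,0,-100],[0,0,-130],[0,0,-130]], "yaw": [0,0,0,0,0,0,0,0], "gripper": [0.6,0.6,0.6,0.6,0.65,0.65,0.65,0.65]}}

```text
clock: 16.83
eef_pos: [566.9, -107.0, 200.2]
tool_rot: [3.139, -0.011, 0.088]
force: [0.8, -1.0, -0.2]
width: 70.3
```

Run:
```python
from h import *
# station frame -> world; origin mean of corrected
o=np.array([555.2,-8.7]);y=0.0888
c,s=np.cos(y),np.sin(y)
print('gun near', [ (o+np.array([c*a-s*b,s*a+c*b])).round(1).tolist() for a,b in((87,0),(147,0),(187,0))])
go(690,0,200,.0888-np.pi/2)
```

```text
gun near [[641.9, -1.0], [701.6, 4.3], [741.5, 7.9]]
pose [ 566.9 -107.   200.2] yaw 0.0878 w 70.3 F [ 0.8 -1.  -0.2] t 16.83 q7 -0.01
 shift [132.0, -95.8, 0.2] yaw -1.57 (tool z flip; yaw sign = world:-)
```

Emit:
{"op": "step_arm", "data": {"linear": [[125,-97,0],[125,-97,0],[125,-97,0],[125,-97,0],[125,-97,0],[125,-97,0],[125,-97,0],[125,-97,0]], "yaw": [-1.572,-1.572,-1.572,-1.572,-1.572,-1.572,-1.572,-1.572], "gripper": [0.65,0.65,0.65,0.65,0.65,0.65,0.65,0.65]}}

```text
clock: 17.5
eef_pos: [678.7, 1.0, 193.0]
tool_rot: [-3.14, 0.001, 1.095]
force: [-0.0, -0.1, 0.5]
width: 70.3
```

Emit:
{"op": "step_arm", "data": {"linear": [[0,0,0],[0,0,0],[0,0,0],[0,0,0],[0,0,0],[0,0,0],[0,0,0]], "yaw": [-0.57,-0.57,-0.57,-0.57,-0.57,-0.57,-0.57], "gripper": [0.65,0.65,0.65,0.65,0.65,0.65,0.65]}}

```text
clock: 18.08
eef_pos: [678.7, 0.6, 193.4]
tool_rot: [-3.14, -0.0, 1.656]
force: [0.4, 0.5, 0.1]
width: 70.4
```

Run:
```python
from h import *
im=cams.get_image('wrist');save(im,'w13')
go(690,0,200,1.6596)
f=im['frame'].astype(int)
m=(f[...,0]>150)&(f[...,1]<130)&(f[...,2]<80)
n,l,st,ce=cv2.connectedComponentsWithStats(m.astype('uint8'))
for k in range(1,n):
    if st[k,4]>60: print(st[k],ce[k].round(),onplane(im,ce[k],74)[0].round(1))
```

```text
pose [678.8   0.7 193.6] yaw 1.6558 w 70.1 F [ 0.5 -0.7  0.3] t 18.13 q7 1.15
 shift [-1.7, 11.1, -6.4] yaw 0.004 (tool z flip; yaw sign = world:-)
[259 169  11  18  78] [264. 178.] [663.    8.6  74. ]
```

View pics/w13.png

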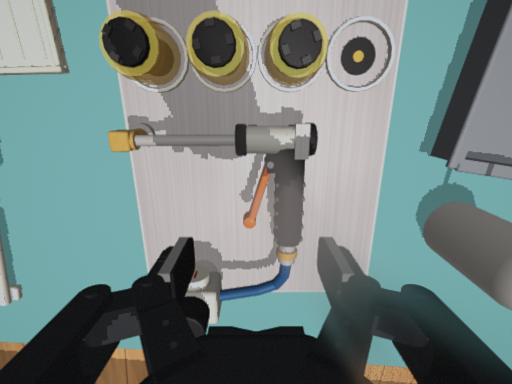

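Run:
```python
from h import *
for cam in('wrist','top'):
    im=cams.get_image(cam)
    f=im['frame'].astype(int)
    o=np.array([555.2,-8.7]);c,s=np.cos(.0888),np.sin(.0888)
    Rm=np.array([[c,s],[-s,c]])
    st=lambda uv,z:(onplane(im,uv,z)[:,:2]-o)@Rm.T
    m=(f[...,0]-f[...,1]>50)&(f[...,0]-f[...,2]>60)
    if cam=='wrist': m[:150]=0;m[240:]=0;m[:,:235]=0;m[:,280:]=0
    else: m[:115]=0;m[150:]=0;m[:,:220]=0;m[:,250:]=0
    v,u=np.nonzero(m);q=st(np.c_[u,v],74);print(cam,len(u))
    for a in range(80,175,5):
        k=(q[:,0]>=a)&(q[:,0]<a+5)
        if k.any():print('orange',a+2.5,q[k,1].min().round(1),q[k,1].max().round(1))
    if cam=='wrist':
        sub=f[:, :].max(2)
        for row in(170,185,200,215,230,240):
            k=np.nonzero(sub[row,265:320]<105)[0]+265
            print(row,k.min(),k.max(),st([[k.min()-.5,row],[k.max()+.5,row]],80).round(1).tolist())
        print('holder end',st([[288,247]],75))
    else: print('occluded?')
```

```text
wrist 434
orange 97.5 8.4 8.4
orange 102.5 6.6 11.2
orange 107.5 4.8 12.2
orange 112.5 2.9 10.4
orange 117.5 2.0 8.5
orange 122.5 0.1 7.6
orange 127.5 -0.9 5.8
orange 132.5 -2.8 3.9
orange 137.5 -4.8 2.0
orange 142.5 -5.8 1.0
orange 147.5 -10.7 -1.0
orange 152.5 -11.8 -2.0
orange 157.5 -11.8 -2.0
170 267 303 [[99.9, 9.6], [100.0, 42.7]]
185 275 302 [[113.9, 17.0], [114.0, 42.5]]
200 279 301 [[128.4, 21.0], [128.5, 42.3]]
215 275 300 [[143.5, 17.5], [143.6, 42.1]]
230 274 300 [[159.1, 16.8], [159.2, 42.8]]
240 280 298 [[169.9, 22.8], [170.0, 41.4]]
holder end [[180.43878137  32.05038774]]
top 62
orange 102.5 4.7 7.3
orange 107.5 1.5 7.0
orange 112.5 0.8 6.4
orange 117.5 -2.4 6.0
orange 122.5 -2.8 2.8
orange 127.5 -3.4 2.1
orange 132.5 -6.7 -1.1
orange 137.5 -7.4 -1.8
orange 142.5 -10.6 -2.5
orange 147.5 -13.9 -5.7
orange 152.5 -14.6 -6.1
orange 157.5 -9.4 -6.7
occluded?
```

Run:
```python
from h import *
go(697.2,20,71,1.6596)
```

```text
pose [678.9   0.9 194. ] yaw 1.6567 w 70.1 F [-0.3 -0.7 -0.9] t 18.23 q7 1.15
 shift [17.5, 19.8, 123.0] yaw 0.003 (tool z flip; yaw sign = world:-)
```

Emit:
{"op": "step_arm", "data": {"linear": [[17.5,19.8,0],[17.5,19.8,30],[17.5,19.8,60],[17.5,19.8,70],[17.5,19.8,70],[17.5,19.8,70],[17.5,19.8,70],[17.5,19.8,70]], "yaw": [0,0,0,0,0,0,0,0], "gripper": [0.65,0.65,0.65,0.65,0.65,0.65,0.65,0.65]}}

```text
clock: 18.9
eef_pos: [698.4, 20.1, 126.4]
tool_rot: [3.138, -0.0, 1.657]
force: [0.1, 0.1, -0.6]
width: 70.6
```

Run:
```python
from h import *
im=cams.get_image('wrist');save(im,'w14')
go(697.2,20,71,1.6596)
```

```text
pose [698.3  20.1 126.3] yaw 1.6574 w 70.7 F [0.6 0.1 0.2] t 18.95 q7 1.1
 shift [0.0, -1.1, 55.3] yaw 0.002 (tool z flip; yaw sign = world:-)
```

View pics/w14.png

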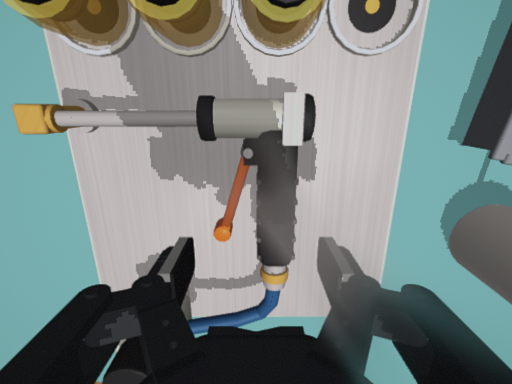

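Emit:
{"op": "step_arm", "data": {"linear": [[0,-1,20],[0,-1,40],[0,-1,55],[0,-1,55],[0,-1,55],[0,-1,55],[0,-1,55]], "yaw": [0,0,0,0,0,0,0], "gripper": [0.65,0.65,0.65,0.65,0.65,0.65,0.65]}}

```text
clock: 19.53
eef_pos: [697.2, 20.2, 70.8]
tool_rot: [3.139, -0.0, 1.658]
force: [0.1, 0.2, 0.1]
width: 70.1
```

Run:
```python
from h import *
im=cams.get_image('wrist');save(im,'w15')
go(697.2,20,71,1.6596)
```

```text
pose [697.1  20.1  70.8] yaw 1.6578 w 70.2 F [ 0.  -0.6  0.3] t 19.58 q7 1.07
 shift [-0.2, 0.0, -0.2] yaw 0.002 (tool z flip; yaw sign = world:-)
```

View pics/w15.png

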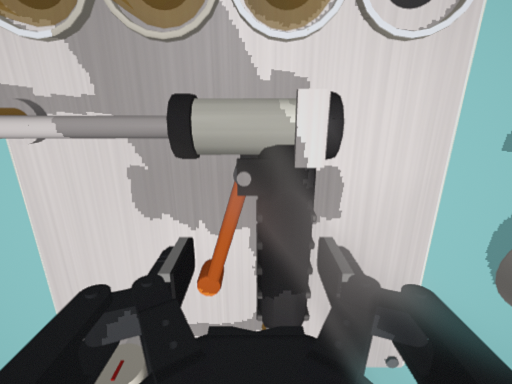

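Emit:
{"op": "step_arm", "data": {"linear": [[-3,0,0],[-6,0,0],[-6,0,0],[-6,0,0],[-6,0,0]], "yaw": [0,0,0,0,0], "gripper": [0.65,0.65,0.65,0.65,0.65]}}

```text
clock: 20.0
eef_pos: [696.8, 13.8, 69.4]
tool_rot: [3.141, -0.0, 1.658]
force: [0.2, -0.0, -0.3]
width: 70.6
```

Emit:
{"op": "step_arm", "data": {"linear": [[-1,0,0],[-2,0,0],[-2,0,0],[-2,0,0]], "yaw": [0,0,0,0], "gripper": [0.65,0.65,0.65,0.65]}}

```text
clock: 20.33
eef_pos: [696.9, 12.0, 69.3]
tool_rot: [-3.142, -0.0, 1.658]
force: [-0.6, 1.2, 0.9]
width: 70.8
```

Emit:
{"op": "step_arm", "data": {"linear": [[-1,0,0],[-1,0,0],[-1,0,0]], "yaw": [0,0,0], "gripper": [0.65,0.65,0.65]}}

```text
clock: 20.58
eef_pos: [696.9, 11.9, 69.3]
tool_rot: [3.141, -0.001, 1.659]
force: [-0.4, 2.8, -1.6]
width: 70.2
```

Emit:
{"op": "step_arm", "data": {"linear": [[-1,0,0],[-1,0,0],[-1,0,0]], "yaw": [0,0,0], "gripper": [0.65,0.65,0.65]}}

```text
clock: 20.83
eef_pos: [696.9, 11.9, 69.2]
tool_rot: [3.141, -0.003, 1.659]
force: [-0.6, 4.6, -1.6]
width: 70.5
```

Emit:
{"op": "step_arm", "data": {"linear": [[2,-3,0],[4,-6,0],[8.5,-6,0],[9.5,-6,0],[9.5,-6,0],[9.5,-6,0],[9.5,-6,0]], "yaw": [0,0,0,0,0,0,0], "gripper": [0.55,0.45,0.35,0.25,0.25,0.25,0.25]}}

```text
clock: 21.42
eef_pos: [690.4, 19.9, 69.8]
tool_rot: [3.141, -0.002, 1.658]
force: [-1.3, 5.8, 4.4]
width: 53.3
```

```bash
cat > tr.py <<'E'
from h import *
import sys
im=cams.get_image('wrist');save(im,sys.argv[1])
f=im['frame'].astype(int)
m=(f[...,0]-f[...,1]>50)&(f[...,0]-f[...,2]>60)&(f[...,2]<90)
m[:140]=0;m[310:]=0;m[:,:180]=0;m[:,300:]=0
v,u=np.nonzero(m)
o=np.array([555.2,-8.7]);c,s=np.cos(.0888),np.sin(.0888)
q=(onplane(im,np.c_[u,v],74)[:,:2]-o)@np.array([[c,s],[-s,c]]).T
L=[]
for a in range(95,165,4):
    k=(q[:,0]>=a)&(q[:,0]<a+4)
    if k.sum()>3: L.append((a+2,round(q[k,1].min(),1),round(q[k,1].max(),1)))
print(L)
k=q[:,0]>95
A=[x for x in L if 103<x[0]<143]
if len(A)>2: print('slope face',np.polyfit([x[0] for x in A],[x[1] for x in A],1),'inner',np.polyfit([x[0] for x in A],[x[2] for x in A],1))
p=ctrl.read_state()['eef_pos'][:2];print('tool st',((p-o)@np.array([[c,s],[-s,c]]).T).round(1))
go(*ctrl.read_state()['eef_pos'])
E
python3 tr.py w16
```

```text
[(101, np.float64(6.4), np.float64(8.8)), (105, np.float64(5.3), np.float64(11.9)), (109, np.float64(4.3), np.float64(11.4)), (113, np.float64(2.7), np.float64(10.4)), (117, np.float64(1.6), np.float64(8.9)), (121, np.float64(0.4), np.float64(7.8)), (125, np.float64(-0.7), np.float64(6.7)), (129, np.float64(-2.4), np.float64(5.2)), (133, np.float64(-3.6), np.float64(4.0)), (137, np.float64(-6.3), np.float64(2.9)), (141, np.float64(-7.5), np.float64(1.8)), (145, np.float64(-8.8), np.float64(0.6)), (149, np.float64(-9.5), np.float64(-0.1)), (153, np.float64(-11.3), np.float64(-0.8)), (157, np.float64(-11.5), np.float64(-2.0)), (161, np.float64(-9.0), np.float64(-5.8))]
slope face [-0.35454545 42.98909091] inner [-0.29484848 43.36636364]
tool st [137.2  16.5]
pose [690.4  19.9  69.8] yaw 1.6584 w 53.3 F [-1.6  5.3  4.5] t 21.47 q7 1.06
 shift [0.0, 0.0, -0.0] yaw 0.0 (tool z flip; yaw sign = world:-)
```

View pics/w16.png

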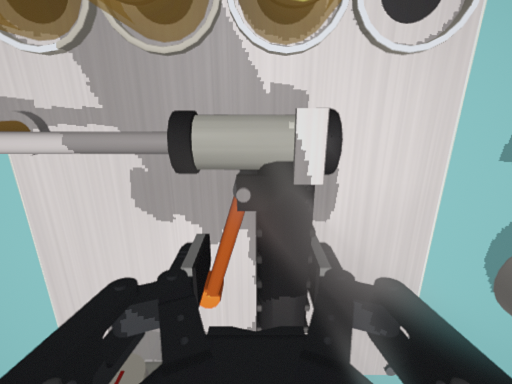

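Emit:
{"op": "step_arm", "data": {"linear": [[3,0,0],[6,0,0],[6,0,0],[6,0,0],[6,0,0]], "yaw": [0,0,0,0,0], "gripper": [0.1,-0.03,-0.03,-0.03,-0.03]}}

```text
clock: 21.88
eef_pos: [690.5, 25.8, 70.3]
tool_rot: [3.14, -0.001, 1.658]
force: [-1.4, 4.0, 6.3]
width: 41.2
```

```bash
python3 tr.py w17
```

```text
[(105, np.float64(7.9), np.float64(14.0)), (109, np.float64(7.3), np.float64(14.0)), (113, np.float64(7.1), np.float64(13.4)), (117, np.float64(6.5), np.float64(13.3)), (121, np.float64(5.8), np.float64(12.7)), (125, np.float64(5.1), np.float64(12.1)), (129, np.float64(4.9), np.float64(11.5)), (133, np.float64(4.3), np.float64(11.4)), (137, np.float64(4.1), np.float64(10.7)), (141, np.float64(3.4), np.float64(10.5)), (145, np.float64(3.2), np.float64(11.0)), (149, np.float64(2.5), np.float64(10.9)), (153, np.float64(1.3), np.float64(10.8)), (157, np.float64(0.5), np.float64(10.1)), (161, np.float64(-0.0), np.float64(9.0))]
slope face [-0.12484848 20.99636364] inner [-0.1069697  25.51727273]
tool st [137.8  22.4]
pose [690.5  25.8  70.4] yaw 1.6583 w 41.2 F [-0.1  4.3  7.6] t 21.93 q7 1.05
 shift [0.0, 0.0, -0.0] yaw 0.0 (tool z flip; yaw sign = world:-)
```

View pics/w17.png

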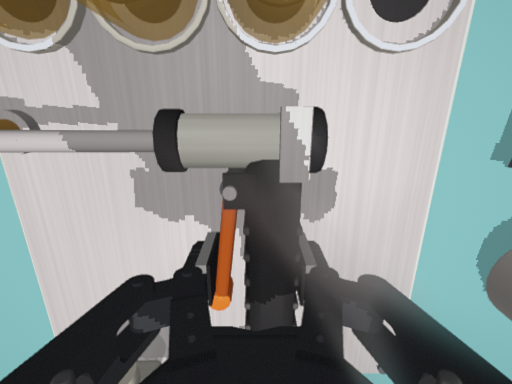

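Emit:
{"op": "step_arm", "data": {"linear": [[0,0,0],[0,0,0],[0,0,0],[0,0,0],[0,0,0],[0,0,0],[0,0,0],[0,0,0]], "yaw": [0,0,0,0,0,0,0,0], "gripper": [-0.03,-0.03,-0.03,-0.03,-0.03,-0.03,-0.03,-0.03]}}

```text
clock: 22.6
eef_pos: [690.5, 25.8, 70.3]
tool_rot: [3.14, -0.001, 1.658]
force: [-0.7, 5.5, 6.9]
width: 41.4
```

Emit:
{"op": "step_arm", "data": {"linear": [[3,0,0],[3,0,0],[3,0,0],[3,0,0]], "yaw": [0,0,0,0], "gripper": [-0.18,-0.18,-0.18,-0.18]}}

```text
clock: 22.93
eef_pos: [690.4, 28.9, 71.0]
tool_rot: [3.139, -0.001, 1.659]
force: [-2.0, 5.2, 10.2]
width: 35.4
```

```bash
python3 tr.py w18
```

```text
[(105, np.float64(9.5), np.float64(15.6)), (109, np.float64(9.3), np.float64(16.0)), (113, np.float64(9.2), np.float64(15.9)), (117, np.float64(9.0), np.float64(16.3)), (121, np.float64(9.3), np.float64(16.2)), (125, np.float64(9.1), np.float64(16.1)), (129, np.float64(9.0), np.float64(16.5)), (133, np.float64(9.3), np.float64(16.3)), (137, np.float64(9.1), np.float64(16.3)), (141, np.float64(9.0), np.float64(17.1)), (145, np.float64(9.3), np.float64(17.1)), (149, np.float64(9.1), np.float64(18.0)), (153, np.float64(7.9), np.float64(17.5)), (157, np.float64(7.2), np.float64(17.4)), (161, np.float64(6.1), np.float64(16.2))]
slope face [-8.48484848e-03  1.02236364e+01] inner [ 0.02742424 12.85681818]
tool st [138.   25.4]
pose [690.4  28.9  71. ] yaw 1.6587 w 35.1 F [ 0.3  4.8 11.1] t 22.98 q7 1.05
 shift [0.0, 0.0, -0.0] yaw 0.0 (tool z flip; yaw sign = world:-)
```

Emit:
{"op": "step_arm", "data": {"linear": [[0,0,0],[0,0,0],[0,0,0],[0,0,0],[0,0,0],[0,0,0],[0,0,0],[0,0,0]], "yaw": [0,0,0,0,0,0,0,0], "gripper": [-0.18,-0.18,-0.18,-0.18,-0.18,-0.18,-0.18,-0.18]}}

```text
clock: 23.65
eef_pos: [690.4, 28.9, 71.0]
tool_rot: [3.139, -0.001, 1.659]
force: [-1.1, 5.4, 10.9]
width: 35.4
```

Emit:
{"op": "step_arm", "data": {"linear": [[0,0,0],[0,0,0],[0,0,0],[0,0,0],[0,0,0],[0,0,0],[0,0,0],[0,0,0]], "yaw": [0,0,0,0,0,0,0,0], "gripper": [-0.18,-0.18,-0.18,-0.18,-0.18,-0.18,-0.18,-0.18]}}

```text
clock: 24.32
eef_pos: [690.4, 28.9, 71.0]
tool_rot: [3.139, -0.001, 1.659]
force: [-2.0, 4.6, 9.7]
width: 35.5
```

Emit:
{"op": "step_arm", "data": {"linear": [[0,0,0],[0,0,0],[0,0,0],[0,0,0],[0,0,0],[-6,0,0],[-9,0,0],[-9,0,0]], "yaw": [0,0,0,0,0,0,0,0], "gripper": [-0.18,-0.18,-0.18,-0.18,-0.18,0.65,0.65,0.65]}}

```text
clock: 24.98
eef_pos: [689.9, 14.9, 68.3]
tool_rot: [-3.139, 0.004, 1.656]
force: [1.1, 0.3, 0.5]
width: 69.6
```

```bash
python3 tr.py w19
```

```text
[(101, np.float64(6.2), np.float64(9.0)), (105, np.float64(5.2), np.float64(12.2)), (109, np.float64(3.7), np.float64(11.2)), (113, np.float64(2.7), np.float64(10.3)), (117, np.float64(1.1), np.float64(8.8)), (121, np.float64(0.0), np.float64(7.8)), (125, np.float64(-1.1), np.float64(6.7)), (129, np.float64(-2.7), np.float64(5.2)), (133, np.float64(-3.9), np.float64(4.1)), (137, np.float64(-8.0), np.float64(2.5)), (141, np.float64(-9.8), np.float64(1.4)), (145, np.float64(-11.0), np.float64(0.3)), (149, np.float64(-12.3), np.float64(-0.3)), (153, np.float64(-12.9), np.float64(-1.0)), (157, np.float64(-12.5), np.float64(-1.6))]
slope face [-0.39757576 47.62181818] inner [-0.30454545 44.47909091]
tool st [136.3  12. ]
pose [689.9  15.4  68.4] yaw 1.6555 w 70.7 F [ 0.5 -1.5  0.1] t 25.03 q7 1.06
 shift [0.0, 0.0, -0.0] yaw 0.0 (tool z flip; yaw sign = world:-)
```

View pics/w19.png

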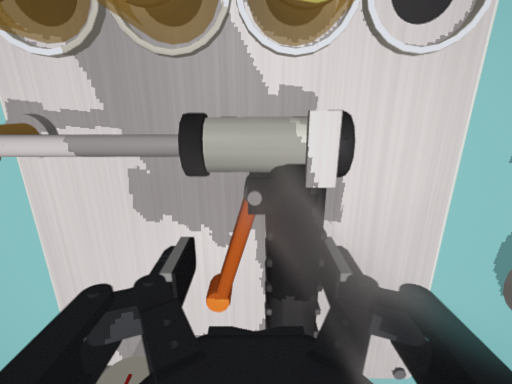

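Emit:
{"op": "step_arm", "data": {"linear": [[1,0,-30],[1,0,-70],[1,0,-110],[1,-40,-115],[1,-80,-115],[1,-110,-115],[1,-138,-115],[1,-138,-115]], "yaw": [0,0,0,0.12,0.24,0.36,0.48,0.6], "gripper": [0.65,0.65,0.65,0.65,0.65,0.65,0.65,0.65]}}

```text
clock: 25.7
eef_pos: [545.8, 4.9, 183.8]
tool_rot: [-3.137, 0.008, 1.051]
force: [-0.8, -0.8, -0.5]
width: 70.4
```

Emit:
{"op": "step_arm", "data": {"linear": [[0,0,0],[0,0,0],[0,0,0],[0,0,0],[0,0,0],[0,0,0],[0,0,0],[0,0,0]], "yaw": [0.967,0.967,0.967,0.967,0.967,0.967,0.967,0.967], "gripper": [0.65,0.65,0.65,0.65,0.65,0.65,0.65,0.65]}}

```text
clock: 26.37
eef_pos: [552.4, 6.4, 184.2]
tool_rot: [3.14, 0.001, 0.084]
force: [-0.1, 1.0, -0.7]
width: 70.2
```

Run:
```python
from h import *
im=cams.get_image('wrist');save(im,'w20')
it=cams.get_image('top');save(it,'t3')
go(552.2,24.5,110,.0888)
```

```text
pose [552.5   6.7 184.2] yaw 0.0898 w 70.2 F [ 0.4  0.8 -0.2] t 26.47 q7 -0.21
 shift [1.3, -17.7, 74.2] yaw -0.001 (tool z flip; yaw sign = world:-)
```

View pics/w20.png

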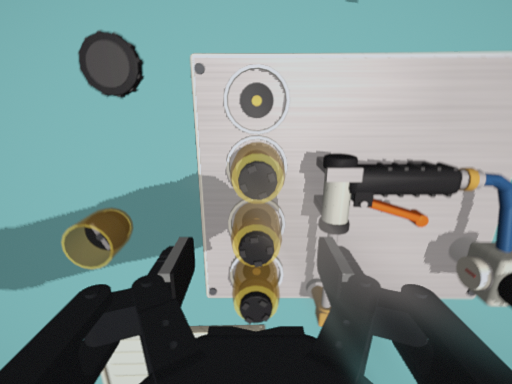

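View pics/t3.png

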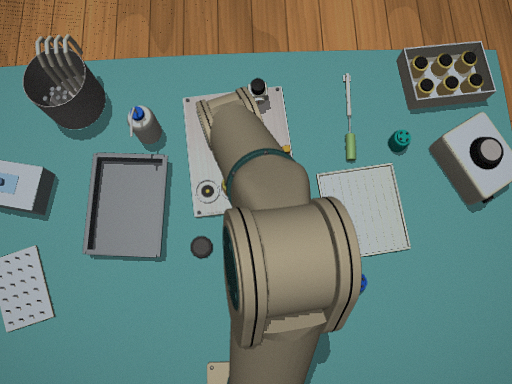

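Run:
```python
from h import *
it=cams.get_image('top')
f=it['frame'];m=np.zeros(f.shape[:2],bool);m[140:270,70:180]=1
P=cloud(it,m);Z=P[:,2]
T=P[(Z>38)&(Z<50)][:,:2].astype('float32')
print(len(T),cv2.minAreaRect(T))
F=P[(Z>0)&(Z<12)]
cv2.imwrite('pics/tote.png',cv2.cvtColor(cv2.resize(f[140:270,70:180],None,fx=5,fy=5,interpolation=cv2.INTER_CUBIC)[:600],4))
```

```text
1734 ((514.642333984375, 302.4815979003906), (207.89328002929688, 278.123779296875), 85.58069610595703)
```

View pics/tote.png

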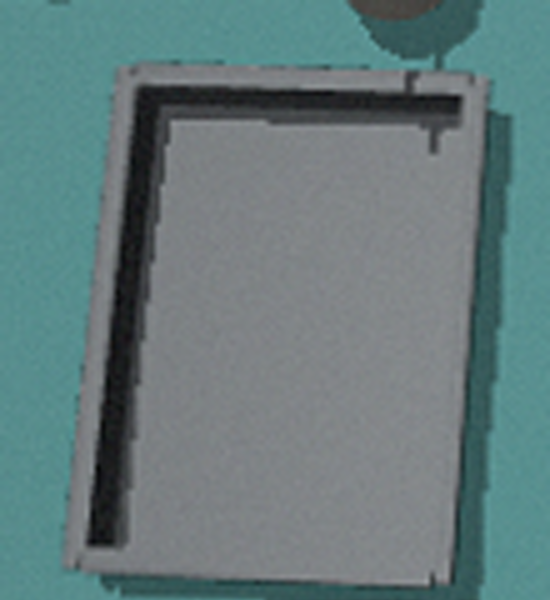

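Emit:
{"op": "step_arm", "data": {"linear": [[1,-17.7,0],[1,-17.7,20],[1,-17.7,50],[1,-17.7,70],[1,-17.7,70],[1,-17.7,70],[1,-17.7,70]], "yaw": [0,0,0,0,0,0,0], "gripper": [0.55,0.55,0.55,0.55,0.55,0.55,0.55]}}

```text
clock: 27.1
eef_pos: [552.8, 25.4, 115.2]
tool_rot: [-3.142, -0.001, 0.092]
force: [0.4, 0.4, 0.4]
width: 66.2
```

Run:
```python
from h import *
im=cams.get_image('wrist');save(im,'w21')
go(552.2,24.5,64,.0888)
```

```text
pose [553.2  25.5 115.6] yaw 0.0914 w 66.3 F [ 0.4 -0.3  0.6] t 27.15 q7 -0.29
 shift [-1.0, 0.9, 51.6] yaw -0.003 (tool z flip; yaw sign = world:-)
```

View pics/w21.png

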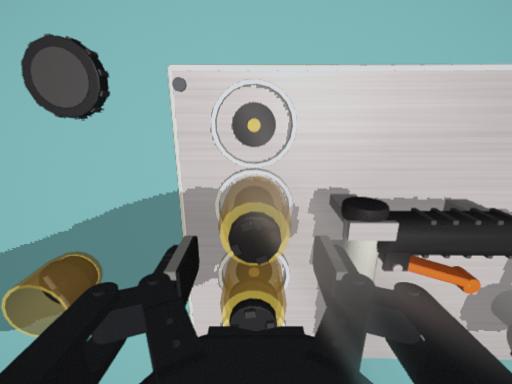

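Emit:
{"op": "step_arm", "data": {"linear": [[-1,0.8,25],[-1,0.8,50],[-1,0.8,51],[-1,0.8,51],[-1,0.8,51],[-1,0.8,51],[-1,0.8,51],[-1,0.8,51]], "yaw": [0,0,0,0,0,0,0,0], "gripper": [0.55,0.55,0.55,0.55,0,0,0,0]}}

```text
clock: 27.82
eef_pos: [552.5, 24.8, 65.3]
tool_rot: [3.142, -0.003, 0.091]
force: [-0.3, 0.4, 7.2]
width: 50.5
```

Emit:
{"op": "step_arm", "data": {"linear": [[0,0,-35],[0,0,-70],[0,0,-100],[0,0,-100],[0,0,-100]], "yaw": [0,0,0,0,0], "gripper": [0,0,0,0,0]}}

```text
clock: 28.23
eef_pos: [552.7, 24.6, 165.8]
tool_rot: [3.141, -0.005, 0.091]
force: [0.4, -0.3, -1.1]
width: 51.0
```

Run:
```python
from h import *
go(567.4,333,160,-.077)
```

```text
pose [552.7  24.6 165.8] yaw 0.0907 w 51.0 F [ 0.4 -0.3 -1.1] t 28.23 q7 -0.26
 shift [42.6, -305.8, 5.8] yaw -0.168 (tool z flip; yaw sign = world:-)
```

Emit:
{"op": "step_arm", "data": {"linear": [[0,-40,0],[42,-305,0],[42,-305,0],[42,-305,0],[42,-305,0],[42,-305,0],[42,-305,0],[42,-305,0]], "yaw": [0.168,0.168,0.168,0.168,0.168,0.168,0.168,0.168], "gripper": [0,0,0,0,0,0,0,0]}}

```text
clock: 28.9
eef_pos: [562.9, 339.8, 162.0]
tool_rot: [-3.137, 0.002, -0.07]
force: [-0.7, 0.8, -1.3]
width: 50.3
```

Emit:
{"op": "step_arm", "data": {"linear": [[0,0,0],[0,0,0],[0,0,0],[0,0,0]], "yaw": [0,0,0,0], "gripper": [0,0,0,0]}}

```text
clock: 29.23
eef_pos: [565.5, 329.6, 162.5]
tool_rot: [3.139, 0.001, -0.079]
force: [-0.4, -0.5, -0.6]
width: 50.5
```

Run:
```python
from h import *
im=cams.get_image('wrist');save(im,'w22')
go(567.4,333,50.5,-.077)
```

```text
pose [565.7 329.8 162.8] yaw -0.0796 w 50.7 F [ 0.3 -0.6 -1.3] t 29.28 q7 -0.81
 shift [1.4, -3.4, 112.3] yaw 0.003 (tool z flip; yaw sign = world:-)
```

View pics/w22.png

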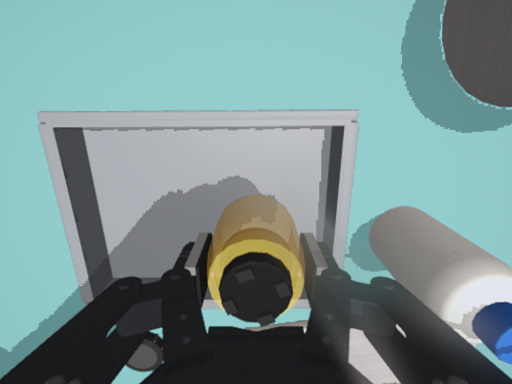

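Emit:
{"op": "step_arm", "data": {"linear": [[1.4,-3,35],[1.4,-3,65],[1.4,-3,85],[1.4,-3,85],[1.4,-3,85],[1.4,-3,85],[1.4,-3,85]], "yaw": [0,0,0,0,0,0,0], "gripper": [0,0,0,0,0,0,0]}}

```text
clock: 29.87
eef_pos: [568.3, 335.5, 80.4]
tool_rot: [-3.14, -0.003, -0.078]
force: [0.7, -1.4, -0.7]
width: 50.3
```

Run:
```python
from h import *
im=cams.get_image('wrist');save(im,'w23')
go(567.4,333,50.3,-.077)
```

```text
pose [568.2 335.6  80.4] yaw -0.0775 w 50.7 F [ 0.2 -0.8 -0.8] t 29.92 q7 -0.83
 shift [-0.6, 2.6, 30.1] yaw 0.001 (tool z flip; yaw sign = world:-)
```

View pics/w23.png

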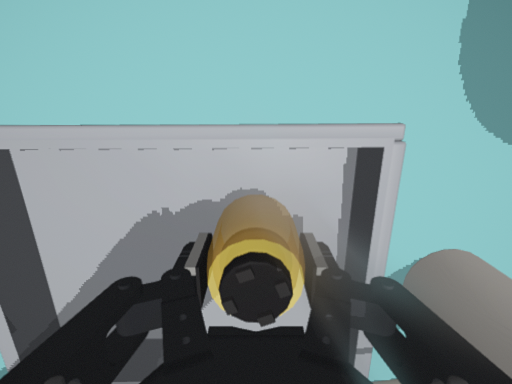

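Emit:
{"op": "step_arm", "data": {"linear": [[-0.6,2.4,15],[-0.6,2.4,26],[-0.6,2.4,30],[-0.6,2.4,30],[-0.6,2.4,30],[-0.6,2.4,30]], "yaw": [0,0,0,0,0,0], "gripper": [0,0,0,0,0,0]}}

```text
clock: 30.42
eef_pos: [566.4, 332.4, 50.3]
tool_rot: [3.141, -0.001, -0.077]
force: [-2.7, -2.5, 11.3]
width: 50.6
```

Emit:
{"op": "step_arm", "data": {"linear": [[0,0,-1],[0,0,-1],[0,0,-1],[0,0,-20],[0,0,-60],[0,0,-100],[0,0,-120],[0,0,-120]], "yaw": [0,0,0,0,0,0,0,0], "gripper": [0.55,0.55,0.55,0.55,0.55,0.55,0.55,0.55]}}

```text
clock: 31.08
eef_pos: [569.1, 334.9, 174.0]
tool_rot: [-3.135, -0.008, -0.077]
force: [-0.2, 0.0, 0.2]
width: 65.9
```

Run:
```python
from h import *
im=cams.get_image('wrist');save(im,'w24')
it=cams.get_image('top');save(it,'t4')
go(558,-41.3,175,.0888)
```

```text
pose [566.5 333.  169.1] yaw -0.0771 w 66.2 F [-0.6 -0.8 -0.9] t 31.18 q7 -0.81
 shift [20.4, 373.8, -5.9] yaw 0.166 (tool z flip; yaw sign = world:-)
```

View pics/w24.png

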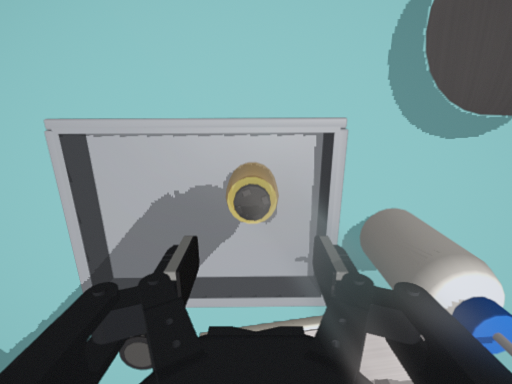

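View pics/t4.png

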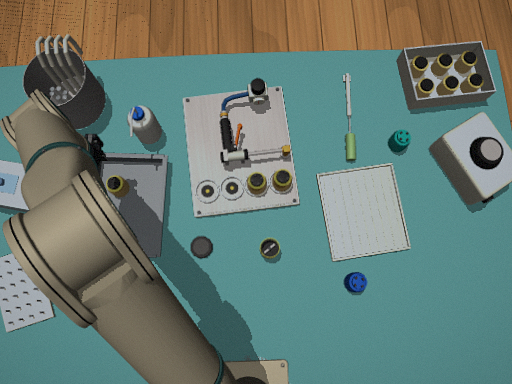

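Emit:
{"op": "step_arm", "data": {"linear": [[20,374,-6],[20,374,-6],[20,374,-6],[20,374,-6],[20,374,-6],[20,374,-6],[20,374,-6],[20,374,-6]], "yaw": [-0.166,-0.166,-0.166,-0.166,-0.166,-0.166,-0.166,-0.166], "gripper": [0.55,0.55,0.55,0.55,0.55,0.55,0.55,0.55]}}

```text
clock: 31.85
eef_pos: [556.7, -2.5, 171.9]
tool_rot: [-3.141, 0.003, 0.089]
force: [-0.1, -0.3, -0.6]
width: 66.5
```

Emit:
{"op": "step_arm", "data": {"linear": [[0,41,0],[0,41,0],[0,41,0],[0,41,0],[0,41,0]], "yaw": [0,0,0,0,0], "gripper": [0.55,0.55,0.55,0.55,0.55]}}

```text
clock: 32.27
eef_pos: [561.4, -39.4, 172.8]
tool_rot: [-3.14, 0.002, 0.091]
force: [0.8, 0.1, -0.6]
width: 66.0
```

Run:
```python
from h import *
go(558,-41.3,115,.0888)
it=cams.get_image('top')
```

```text
pose [561.4 -39.4 172.8] yaw 0.0914 w 66.0 F [ 0.8  0.1 -0.6] t 32.27 q7 -0.13
 shift [-3.6, 1.6, 57.8] yaw -0.003 (tool z flip; yaw sign = world:-)
```

Emit:
{"op": "step_arm", "data": {"linear": [[-3.5,1.6,20],[-3.5,1.6,45],[-3.5,1.6,57],[-3.5,1.6,57],[-3.5,1.6,57],[-3.5,1.6,57]], "yaw": [0,0,0,0,0,0], "gripper": [0.55,0.55,0.55,0.55,0.55,0.55]}}

```text
clock: 32.82
eef_pos: [559.3, -42.1, 117.4]
tool_rot: [-3.141, -0.001, 0.091]
force: [-0.7, 0.1, -0.6]
width: 66.0
```

Run:
```python
from h import *
im=cams.get_image('wrist');save(im,'w25')
go(558,-41.3,64,.0888)
```

```text
pose [559.5 -42.3 117.7] yaw 0.0902 w 66.4 F [-0.1 -0.3  0.2] t 32.87 q7 -0.17
 shift [-1.4, -1.2, 53.7] yaw -0.001 (tool z flip; yaw sign = world:-)
```

View pics/w25.png

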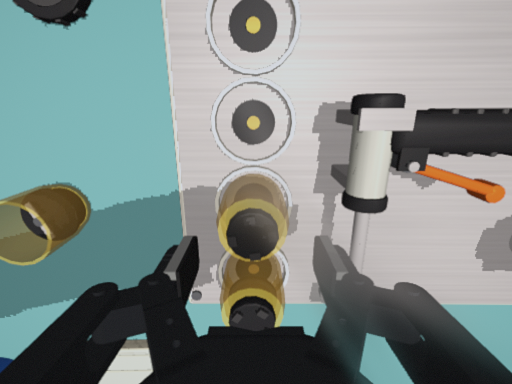

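Emit:
{"op": "step_arm", "data": {"linear": [[-1.4,-1,25],[-1.4,-1,50],[-1.4,-1,53],[-1.4,-1,53],[-1.4,-1,53],[-1.4,-1,53],[-1.4,-1,53],[-1.4,-1,53]], "yaw": [0,0,0,0,0,0,0,0], "gripper": [0.55,0.55,0.55,0.55,0,0,0,0]}}

```text
clock: 33.53
eef_pos: [558.4, -42.3, 65.3]
tool_rot: [3.141, -0.003, 0.089]
force: [0.3, 0.7, 6.6]
width: 50.9
```

Emit:
{"op": "step_arm", "data": {"linear": [[0,0,-35],[0,0,-70],[0,0,-100],[0,0,-100],[0,0,-100]], "yaw": [0,0,0,0,0], "gripper": [0,0,0,0,0]}}

```text
clock: 33.95
eef_pos: [558.5, -42.5, 166.0]
tool_rot: [3.141, -0.005, 0.089]
force: [-0.3, 0.3, -1.3]
width: 50.6
```

Run:
```python
from h import *
go(467.7,340.8,170,-.077)
```

```text
pose [558.5 -42.5 166. ] yaw 0.0886 w 50.6 F [-0.3  0.3 -1.3] t 33.95 q7 -0.14
 shift [-56.6, -389.9, -4.0] yaw -0.166 (tool z flip; yaw sign = world:-)
```

Emit:
{"op": "step_arm", "data": {"linear": [[-56.6,-390,-4],[-56.6,-390,-4],[-56.6,-390,-4],[-56.6,-390,-4],[-56.6,-390,-4],[-56.6,-390,-4],[-56.6,-390,-4],[-56.6,-390,-4]], "yaw": [0.166,0.166,0.166,0.166,0.166,0.166,0.166,0.166], "gripper": [0,0,0,0,0,0,0,0]}}

```text
clock: 34.62
eef_pos: [478.6, 283.2, 165.9]
tool_rot: [3.14, 0.002, -0.077]
force: [1.1, 1.0, -1.0]
width: 50.7
```

Emit:
{"op": "step_arm", "data": {"linear": [[0,-58,0],[0,-58,0],[0,-58,0],[0,-58,0],[0,-58,0]], "yaw": [0,0,0,0,0], "gripper": [0,0,0,0,0]}}

```text
clock: 35.03
eef_pos: [484.2, 337.7, 165.9]
tool_rot: [3.138, 0.002, -0.078]
force: [0.1, -0.4, -0.4]
width: 50.7
```

Run:
```python
from h import *
go(467.7,340.8,80,-.077)
```

```text
pose [484.2 337.7 165.9] yaw -0.0782 w 50.7 F [ 0.1 -0.4 -0.4] t 35.03 q7 -0.9
 shift [-16.7, -1.8, 85.9] yaw 0.001 (tool z flip; yaw sign = world:-)
```

Emit:
{"op": "step_arm", "data": {"linear": [[-16.7,-1.8,0],[-16.7,-1.8,35],[-16.7,-1.8,65],[-16.7,-1.8,86],[-16.7,-1.8,86],[-16.7,-1.8,86],[-16.7,-1.8,86],[-16.7,-1.8,86]], "yaw": [0,0,0,0,0,0,0,0], "gripper": [0,0,0,0,0,0,0,0]}}

```text
clock: 35.7
eef_pos: [469.3, 343.0, 82.7]
tool_rot: [-3.14, -0.002, -0.078]
force: [0.2, -0.2, 0.0]
width: 50.3
```

Run:
```python
from h import *
im=cams.get_image('wrist');save(im,'w26')
go(467.7,340.8,50.3,-.077)
```

```text
pose [469.2 343.2  82.7] yaw -0.0778 w 51.0 F [ 0.1 -0.4 -0.4] t 35.75 q7 -0.95
 shift [-1.3, 2.5, 32.4] yaw 0.001 (tool z flip; yaw sign = world:-)
```

View pics/w26.png

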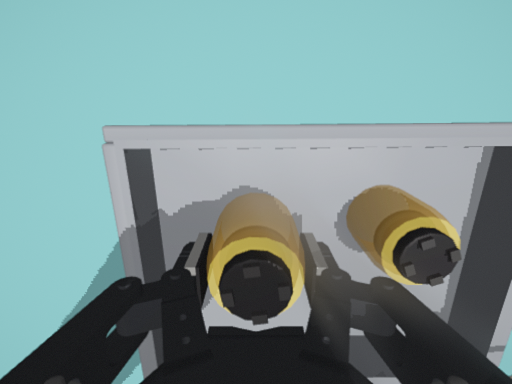

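Emit:
{"op": "step_arm", "data": {"linear": [[-1.2,2.4,15],[-1.2,2.4,28],[-1.2,2.4,32],[-1.2,2.4,32],[-1.2,2.4,32],[-1.2,2.4,32]], "yaw": [0,0,0,0,0,0], "gripper": [0,0,0,0,0,0]}}

```text
clock: 36.25
eef_pos: [466.7, 340.2, 50.3]
tool_rot: [3.141, -0.0, -0.077]
force: [-1.6, -2.6, 9.7]
width: 50.6
```

Emit:
{"op": "step_arm", "data": {"linear": [[0,0,-1],[0,0,-1],[0,0,-1],[0,0,-20],[0,0,-60],[0,0,-100],[0,0,-120],[0,0,-120]], "yaw": [0,0,0,0,0,0,0,0], "gripper": [0.55,0.55,0.55,0.55,0.55,0.55,0.55,0.55]}}

```text
clock: 36.92
eef_pos: [469.2, 342.7, 173.9]
tool_rot: [-3.135, -0.007, -0.077]
force: [0.2, 0.9, 0.0]
width: 65.9
```

Run:
```python
from h import *
im=cams.get_image('wrist');save(im,'w27')
it=cams.get_image('top')
R=cams.regions_of('top','beaker0')
for r,h in zip(R,hubs(it,R,87)): print(r['pixel'],h and h[2].round(1), h and h[1])
go(563.5,-107,175,.0888)
```

```text
[282.9, 178.5] [ 560.2 -110.7   87. ] [277 171  12  12 116]
[111.8, 223.8] [462.4 330.2  87. ] [104 215  12  13 119]
[117.1, 183.8] [560.6 322.3  87. ] [108 177  12  12 116]
[399.3, 138.4] [ 633.8 -410.    87. ] [388 135  20  17 142]
[355.6, 282.2] [ 286.4 -256.7   87. ] [345 273  10  19  50]
pose [466.3 340.1 168.4] yaw -0.077 w 66.3 F [ 0.6 -0.  -0.5] t 37.07 q7 -0.92
 shift [131.3, 438.3, -6.6] yaw 0.166 (tool z flip; yaw sign = world:-)
```

View pics/w27.png

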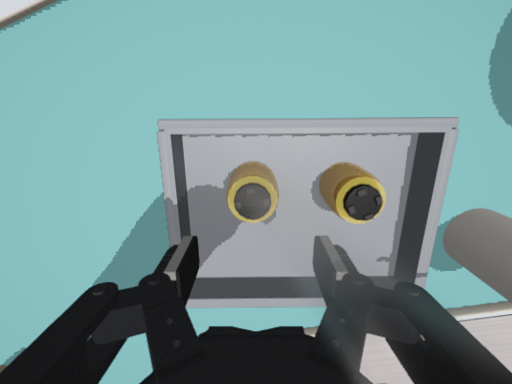

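Emit:
{"op": "step_arm", "data": {"linear": [[131,438,-6],[131,438,-6],[131,438,-6],[131,438,-6],[131,438,-6],[131,438,-6],[131,438,-6],[131,438,-6]], "yaw": [-0.166,-0.166,-0.166,-0.166,-0.166,-0.166,-0.166,-0.166], "gripper": [0.55,0.55,0.55,0.55,0.55,0.55,0.55,0.55]}}

```text
clock: 37.73
eef_pos: [536.2, 12.7, 171.5]
tool_rot: [-3.141, 0.004, 0.089]
force: [0.5, -1.0, 0.3]
width: 66.1
```

Run:
```python
from h import *
go(563.5,-107.3,170,.0888)
```

```text
pose [536.2  12.7 171.5] yaw 0.0893 w 66.1 F [ 0.5 -1.   0.3] t 37.73 q7 -0.24
 shift [16.5, 122.0, 1.5] yaw -0.0 (tool z flip; yaw sign = world:-)
```

Emit:
{"op": "step_arm", "data": {"linear": [[15,118,0],[15,118,0],[15,118,0],[15,118,0],[15,118,20],[15,118,40],[15,118,55],[15,118,55]], "yaw": [0,0,0,0,0,0,0,0], "gripper": [0.55,0.55,0.55,0.55,0.55,0.55,0.55,0.55]}}

```text
clock: 38.4
eef_pos: [559.3, -100.8, 113.8]
tool_rot: [-3.139, 0.009, 0.089]
force: [-0.1, -0.7, 0.1]
width: 66.0
```

Emit:
{"op": "step_arm", "data": {"linear": [[0,0,0],[0,0,0],[0,0,0]], "yaw": [0,0,0], "gripper": [0.55,0.55,0.55]}}

```text
clock: 38.65
eef_pos: [563.3, -101.1, 119.0]
tool_rot: [3.141, -0.001, 0.089]
force: [0.6, -0.1, -0.1]
width: 66.2
```

Run:
```python
from h import *
im=cams.get_image('wrist');save(im,'w28')
go(563.5,-107.5,64,.0888)
```

```text
pose [ 563.3 -101.2  119.2] yaw 0.0892 w 66.3 F [0.3 0.9 0.5] t 38.7 q7 -0.06
 shift [-0.4, 6.3, 55.2] yaw -0.0 (tool z flip; yaw sign = world:-)
```

View pics/w28.png

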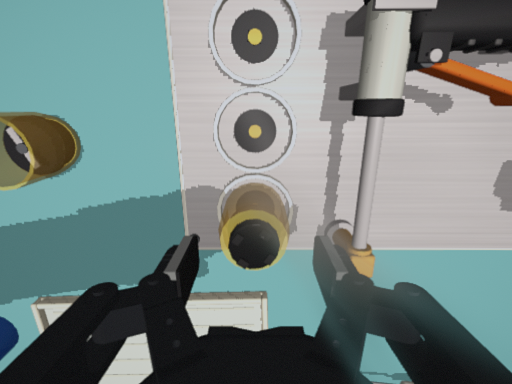

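Emit:
{"op": "step_arm", "data": {"linear": [[-0.3,6,20],[-0.3,6,45],[-0.3,6,54],[-0.3,6,54],[-0.3,6,54],[-0.3,6,54],[-0.3,6,54],[-0.3,6,54]], "yaw": [0,0,0,0,0,0,0,0], "gripper": [0.55,0.55,0.55,0.55,0,0,0,0]}}

```text
clock: 39.37
eef_pos: [563.8, -107.3, 65.5]
tool_rot: [3.141, -0.002, 0.089]
force: [0.1, 0.5, 2.5]
width: 50.5
```

Emit:
{"op": "step_arm", "data": {"linear": [[0,0,-35],[0,0,-70],[0,0,-100],[0,0,-100],[0,0,-100]], "yaw": [0,0,0,0,0], "gripper": [0,0,0,0,0]}}

```text
clock: 39.78
eef_pos: [564.4, -107.6, 166.8]
tool_rot: [3.14, -0.005, 0.089]
force: [-0.2, 1.3, -0.9]
width: 50.9
```

Run:
```python
from h import *
go(562.3,267.3,170,-.077)
```

```text
pose [ 564.4 -107.6  166.8] yaw 0.0887 w 50.9 F [-0.2  1.3 -0.9] t 39.78 q7 -0.03
 shift [31.1, -373.6, -3.2] yaw -0.166 (tool z flip; yaw sign = world:-)
```

Emit:
{"op": "step_arm", "data": {"linear": [[31,-368.5,-4],[31,-368.5,-4],[31,-368.5,-4],[31,-368.5,-4],[31,-368.5,-4],[31,-368.5,-4],[31,-368.5,-4],[31,-368.5,-4]], "yaw": [0.166,0.166,0.166,0.166,0.166,0.166,0.166,0.166], "gripper": [0,0,0,0,0,0,0,0]}}

```text
clock: 40.45
eef_pos: [560.1, 227.5, 166.7]
tool_rot: [3.14, 0.002, -0.077]
force: [0.9, -0.3, -1.4]
width: 50.8
```

Emit:
{"op": "step_arm", "data": {"linear": [[0,-36,0],[0,-36,0],[0,-36,0],[0,-36,0],[0,-36,0]], "yaw": [0,0,0,0,0], "gripper": [0,0,0,0,0]}}

```text
clock: 40.87
eef_pos: [564.0, 259.4, 167.1]
tool_rot: [3.139, 0.001, -0.079]
force: [0.3, -0.1, -0.5]
width: 50.8
```

Run:
```python
from h import *
im=cams.get_image('wrist');save(im,'w29')
go(561.9,262.3,100,-.077)
```

```text
pose [564.3 259.3 167.4] yaw -0.0798 w 50.3 F [ 0.5 -0.3 -0.8] t 40.92 q7 -0.72
 shift [-2.6, -2.8, 67.4] yaw 0.003 (tool z flip; yaw sign = world:-)
```

View pics/w29.png

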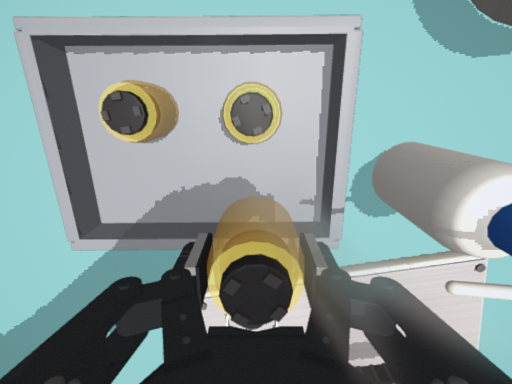

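Run:
```python
from h import *
im=cams.get_image('wrist')
print(onplane(im,[[215,222],[195,48]],5).round(1), onplane(im,[[252,110]],72).round(1),onplane(im,[[200,245],[200,20]],45).round(1))
go(561.9,262.3,82,-.077)
```

```text
[[513.5 215.6   5. ]
 [517.7 395.    5. ]] [[567.5 336.2  72. ]] [[503.1 209.   45. ]
 [532.1 406.1  45. ]]
pose [564.4 259.5 167.6] yaw -0.0798 w 50.7 F [-0.1 -0.1 -0.4] t 40.97 q7 -0.72
 shift [-2.7, -2.6, 85.6] yaw 0.003 (tool z flip; yaw sign = world:-)
```

Emit:
{"op": "step_arm", "data": {"linear": [[-2.6,-2.4,30],[-2.6,-2.4,60],[-2.6,-2.4,85],[-2.6,-2.4,85],[-2.6,-2.4,85],[-2.6,-2.4,85],[-2.6,-2.4,85]], "yaw": [0,0,0,0,0,0,0], "gripper": [0,0,0,0,0,0,0]}}

```text
clock: 41.55
eef_pos: [563.1, 264.7, 85.0]
tool_rot: [-3.14, -0.003, -0.078]
force: [0.3, 0.6, 0.2]
width: 50.6
```

Run:
```python
from h import *
im=cams.get_image('wrist');save(im,'w30')
go(561.9,262.3,50.5,-.077)
```

```text
pose [563.  264.8  85. ] yaw -0.0777 w 50.5 F [-0.1  0.   0.8] t 41.6 q7 -0.76
 shift [-0.9, 2.6, 34.5] yaw 0.001 (tool z flip; yaw sign = world:-)
```

View pics/w30.png

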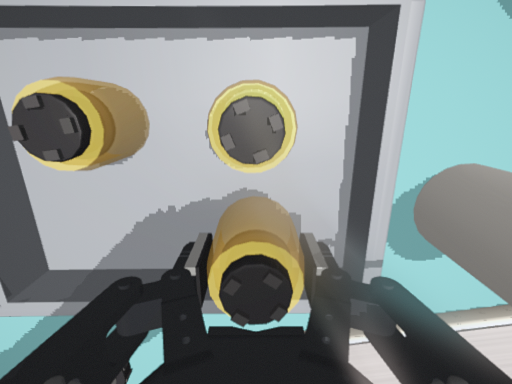

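Emit:
{"op": "step_arm", "data": {"linear": [[-0.8,2.4,15],[-0.8,2.4,28],[-0.8,2.4,34],[-0.8,2.4,34],[-0.8,2.4,34],[-0.8,2.4,34]], "yaw": [0,0,0,0,0,0], "gripper": [0,0,0,0,0,0]}}

```text
clock: 42.1
eef_pos: [560.7, 261.7, 50.5]
tool_rot: [3.141, -0.0, -0.077]
force: [-3.2, -1.9, 9.5]
width: 50.8
```

Emit:
{"op": "step_arm", "data": {"linear": [[0,0,-0.5],[0,0,-0.5],[0,0,-0.5],[0,0,-20],[0,0,-60],[0,0,-100],[0,0,-130],[0,0,-130]], "yaw": [0,0,0,0,0,0,0,0], "gripper": [0.55,0.55,0.55,0.55,0.55,0.55,0.55,0.55]}}

```text
clock: 42.77
eef_pos: [564.3, 264.3, 185.6]
tool_rot: [-3.135, -0.01, -0.077]
force: [0.8, 0.1, 0.3]
width: 66.3
```

Emit:
{"op": "step_arm", "data": {"linear": [[-20,40,0],[-50,80,0],[-60,120,0],[-60,160,0],[-60,200,0],[-60,240,0],[-60,250,0],[-60,250,0]], "yaw": [0,0,0,0,0,0,0,0], "gripper": [0.55,0.55,0.55,0.55,0.55,0.55,0.55,0.55]}}

```text
clock: 43.43
eef_pos: [480.7, 12.0, 178.4]
tool_rot: [3.139, 0.002, -0.085]
force: [-0.2, 0.3, -0.3]
width: 66.0
```

Run:
```python
from h import *
it=cams.get_image('top');save(it,'t5')
im=cams.get_image('scene');save(im,'s5')
R=cams.regions_of('top','beaker0')
for r,h in zip(R,hubs(it,R,72)): print(r['pixel'],h and h[2].round(1), h and h[1])
go(400,0,200)
```

```text
[399.4, 140.7] [ 639.  -414.9   72. ] [388 134  19  18 144]
[355.5, 283.4] [ 286.1 -260.    72. ] [345 273  10  19  50]
[115.9, 184.1] [564.6 327.   72. ] [108 177  12  12 112]
[143.6, 185.3] [558. 255.  72.] [135 178  13  13 115]
[112.5, 220.4] [464.8 335.1  72. ] [104 215  12  13 115]
[361.8, 213.0] [ 548.7 -200.1   72. ] [317 180   1   3   3]
pose [481.9  18.5 178.8] yaw -0.0763 w 66.2 F [-0.   0.9 -0.4] t 43.58 q7 -0.39
 shift [-80.2, 24.7, -21.2] yaw 0.0 (tool z flip; yaw sign = world:-)
```

View pics/t5.png

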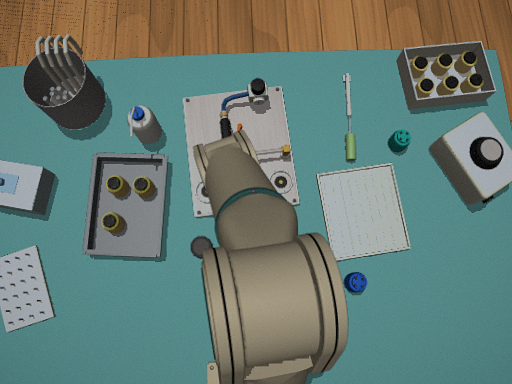

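View pics/s5.png

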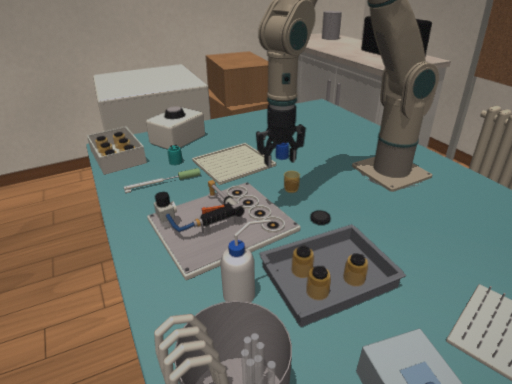

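Emit:
{"op": "step_arm", "data": {"linear": [[0,0,0],[0,0,0],[0,0,0],[0,0,0],[0,0,0],[0,0,0]], "yaw": [0,0,0,0,0,0], "gripper": [0.55,0.55,0.55,0.55,0.55,0.55]}}

```text
clock: 44.08
eef_pos: [481.7, 17.8, 179.0]
tool_rot: [-3.142, -0.0, -0.076]
force: [0.3, -0.3, 0.2]
width: 66.2
```

```bash
python3 -c "
from h import *
print(ctrl.finish_job())"
```

```text
the job is handed in; nothing more can be done
None
```

The job is done and handed in at about 44 s. It reports no verdict, so what follows rests on my own checks.

- **Beakers into the station:** three washed beakers were on the tray. I stood them mouth-down in seats 2, 1 and 0, and the wrist pictures showed them upright in the rings.
- **Trigger:** I held the low flow at a width of about 41 mm for about 1 s. The camera showed the lever turned about 0.19 rad, right at the pressure point of 0.18. I then held full flow at about 35 mm for about 2 s, with the lever fully in, and let go. The lever was back at its rest angle afterwards.
- **Beakers into the tote:** all three dry beakers stand mouth-down on its floor.

In the last top and scene pictures all three beakers stand upright in the tote and the tray is empty. The spare, cap, wash bottle, brush and look-alikes look unmoved. The gripper touched nothing, with the force near zero.

The top and wrist cameras disagreed by about 3–4 mm in y. I used values between the two, and the contacts bore them out. I saw no sign of a beaker being knocked aside.

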